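Load and close the watch-parts basket spinner

ROBOT

A 7-joint arm with a two-finger parallel gripper is mounted at the origin on the work surface. World frame = base frame: x ahead of the robot, y to its left, z up, the work surface at z = 0. Lengths are in m, angles in degrees, forces in N, time in s.
With the tool pointing down it reaches from about 0.425 to 0.975 m from the base axis. Payload 16.7 kg.
Tool frame: the origin (TCP) lies where the fingers leave the gripper's body, on its centre line; the fingertips stand 73 mm ahead of it and the grasp point (between the pads) lies 54 mm ahead of it; z points along the fingers, y is the line along which they close (so a half turn about z gives the same grasp; the last joint's range is limited). The gripper opens to 85 mm and grips with 20 to 120 N. Pads are 22 mm wide; open, the fingers measure 114 mm over their backs; the gripper's body (76 mm by 85 mm) begins 54 mm behind the grasp point. The pads swing forward as they close: fully open they stand 13 mm farther back than shut.
Start: joints at [64.601, 24.414, 4.234, 92.017, -1.954, 63.644, -3.845], TCP at [0.195, -0.646, 0.304] pointing down, gripper open.
Joint ranges: [-163.25, 163.25], [-28.42, 122.38], [-70.27, 78.77], [12.13, 141.07], [-58.53, 238.53], [9.26, 117.41], [-156.51, 156.51]. Speed limits (degrees/s): [108.29, 108.29, 136.94, 136.94, 172.46, 172.46, 172.46].

INTERFACE

Orientations are given as a 3x3 rotation matrix whose columns are the frame's x, y, z axes.
In Python, from bench import readout, grab_frame, job gives the robot as it stands. The module is installed in compiled form; this text tells all that it offers.
- The arm moves only by the tool servo_tool, never from a script. Its argument "moves" is a list of rows, each a list of 3 entries, a list of its own where there are three numbers: the shift along the tool's x, y, z in m, then the turn, a rotation vector about the tool's x, y, z in degrees, then the gripper command: -1 is shut, 1 is fully open, values between are in proportion. In form: [[[dx, dy, dz], [wx, wy, wz], jaw], ...]. A call has 1 to 12 rows; each row shifts and turns the commanded pose from where the row before left it, along the tool's axes as they then stand; what a row does not reach is not made up. A row lasts 1/12 s, in which the tool goes at most 41.7 mm and 7.16 degrees, less where a joint would pass 70% of its speed; a pose out of reach is approached as far as the arm can. A call with a gripper value outside its range is refused whole. The fingers move at their own pace and stop on an object; the grip force is fixed at half the most. Time passes only in rows, so rows that do not move let the fingers close. It gives the time, the measured TCP pose, the force, the opening and the grip force at its end, in the units of the state.
- readout.observe(): the state, without advancing time (a new reading comes with each control period).
- grab_frame(name): name is "scene" or "top" or "wrist"; returns a dict with "color" (480x640x3 uint8, red, green, blue), "z_map" (480x640 float32, m along the optical axis (not along the pixel's ray), 0 where there is no reading), "mtx" (3x3 intrinsics, pixels), "extrinsics" (4x4, takes a point from camera to world coordinates); the wrist camera has in their place "tool_from_camera" (4x4, takes a point from camera to tool coordinates, whose origin is the TCP and whose axes are the flange's). Camera axes: x right, y up, looking along -z (the intrinsics and any distortion apply to the point x, -y, -z); pixel columns grow to the right and rows downward; lengths in m; the calibration is good to about 2 mm. The wrist camera is an equidistant fisheye: a pixel r from the principal point sees the ray r / f radians off the axis. A picture is of the moment at which its call begins: read the wrist's pose just before it.
- job.hand_in(): hands the job in; it is judged then, once.
The state is a dict: "time": time; "joints": joint angles; "qd": joint speeds; "effort": joint torques, N m; "position": TCP position; "orientation": TCP orientation; "contact_force": force on the tool from outside, world axes, zero at the start; "wrist_torque": the same for the moment, N m; "opening": opening from 0.0 (shut) to 1.0 (fully open); "grasp_force": force on a finger pad.
Only numpy, scipy, OpenCV 4.12 (cv2) and the standard library are available. Lean on these libraries where they do the work, as an engineer would, in place of code of your own. Each camera call takes 0.05 s, during which the arm holds its last target. There are 200 camera calls.

TASK

Load the basket spinner: lift the guard frame off its two pegs and lay it aside flat on the bench (the rubber mat is free for it), stack every parts basket on the spindle, press the square cover plate down level and flush into the opening in the deck, and hang the guard frame back fully home on both pegs. Only when all that is in place, throw the switch lever all the way over; leave the glass dome and the oil pot where they stand.

Things in the scene. Friction and masses are not known exactly. Their poses are not given: they have to be found in the camera images.
- spindle_foot (a point): The spinner is a low blue machine, fixed, a deck 140 mm (its x) by 360 mm (its y) and 40 mm high; all its points share its axes (x away from the robot at yaw 0, y along its length, z up). This point: foot of the upright steel spindle, on top of a dark hub 48 mm across and 8 mm above the deck, so 48 mm above the bench. The spindle rises 60 mm from here, 13 mm thick, its last 10 mm tapered to 4 mm. The deck's centre lies 65 mm from here along +y.
- peg_seat (a point): Point straight above the spindle, midway between the two pegs, at the height of the shoulders on which the guard frame sits (125 mm above the bench, 17 mm above the spindle's tip). The two posts stand 85 mm from here along +y and -y: 22 mm thick up to the shoulder, then a peg 12 mm thick and 30 mm long, its last 6 mm tapered.
- opening (a point): Centre of the square opening in the deck, at the level of the deck's top (40 mm above the bench): 88 by 88 mm, 8 mm deep with a flat floor, sides along the spinner's x and y. It lies 185 mm from the spindle along the spinner's +y.
- frame_c (a point): Point of the loose guard frame (aluminium, 0.22 kg) above its middle, 20 mm above its underside. Frame 56 mm (x) by 210 mm (y), 8 mm thick, with a hole 15.5 mm across at y = +85 and y = -85 mm, and a black grip bar on top of its middle: 14 mm wide (x), 70 mm long (y), from 8 to 40 mm above the underside. It starts hanging on the pegs; either way round is right.
- cover_c (a point): Centre of the loose square cover plate (steel, 0.15 kg), 15 mm above its underside: plate 84 by 84 mm and 8 mm thick, with a dark grip ridge across its middle 14 mm wide (x), 50 mm long (y), from 8 to 30 mm above the underside. Lies flat on the bench at the start; fits the opening at any quarter turn, ridge up.
- switch_base: Fixed block of the spinner's switch, 70 by 50 by 25 mm, origin under its centre on the bench; its x axis points the way the lever is to be thrown. The lever turns about the block's y axis, 22 mm above the origin.
- switch_tip (a point): Centre of the 26 mm black ball at the lever's end, 80 mm from the hinge.
- switch (a joint): Lever angle in rad: 0 leans 0.5 rad towards the block's -x, 1.0 (its stop) leans 0.5 rad towards +x. Light, and it stays where it is left.
- mat_c (a point): Centre of the top of a free black rubber mat lying on the bench, 230 mm (x) by 130 mm (y), 2 mm thick, fixed.
- basket1_c (a point): Centre of one of up to four alike loose parts baskets (some may be absent): a squat perforated steel drum, 56 mm across and 16 mm high, this point half-way up on its axis, with a straight bore 18 mm across through it; 0.07 kg; lies flat on the bench. Either face up.
- basket2_c (a point): Centre of one of up to four alike loose parts baskets (some may be absent): a squat perforated steel drum, 56 mm across and 16 mm high, this point half-way up on its axis, with a straight bore 18 mm across through it; 0.07 kg; lies flat on the bench. Either face up.
- basket3_c (a point): Centre of one of up to four alike loose parts baskets (some may be absent): a squat perforated steel drum, 56 mm across and 16 mm high, this point half-way up on its axis, with a straight bore 18 mm across through it; 0.07 kg; lies flat on the bench. Either face up.
- basket4_c (a point): Centre of one of up to four alike loose parts baskets (some may be absent): a squat perforated steel drum, 56 mm across and 16 mm high, this point half-way up on its axis, with a straight bore 18 mm across through it; 0.07 kg; lies flat on the bench. Either face up.
- dome: Glass dust dome, 72 mm across, 50 mm high; not part of the job, to be left alone; origin at the centre of its underside.
- oilpot: Small oil pot, 36 mm across, 30 mm high; not part of the job, to be left alone; origin at the centre of its underside.
There are look-alikes about, which are no part of the job. What is shaped like the part that bears basket1_c but blue or turquoise is not meant.

How it is judged:
By the outcome, as a careful person would: the job done as asked, in the order asked, and still so for the second after the job is handed in, with the robot touching nothing.
Of basket1, basket2, basket3, basket4 only 2 to 4 are there at a start; the rules pass over those that are not, and their reading is None.
At some moment in a run one of basket1, basket2, basket3, basket4, cover may be knocked a few centimetres aside while the robot is not near it.
Once in a run the grip may slacken for a moment while it holds something.
It also fails if it takes over 210 s, if anything falls off the work surface, if the arm or the gripper's body presses on something with over 40 N, if the wrist force passes 120 N, or if a joint passes its speed limit or range.

## Working session

There is one attempt and no reset: what is moved stays moved. The work goes in short steps, Python scripts to look and compute and a tool call to move; the robot and the scene stay as the last step left them, time stands still between calls to the robot, and variables do not carry over. Pictures are saved under pics/ and viewed, at most 14 in all, crops included, and the job is handed in when it is done.

Besides the shell and the picture viewer there is one more tool, called after "Call:" as name(argument=value, ...), one argument or row to a line, values as JSON. servo_tool: Moves the arm, as the interface text tells. Its arguments: {"type":"object","properties":{"moves":{"type":"array","items":{"type":"array"}}},"required":["moves"]}

```bash
mkdir -p pics; ls; cat > h.py <<'E'
import numpy as np, cv2
from bench import readout, grab_frame
def cast(f,u,v,z):
    K=f['mtx'];E=f['extrinsics']
    d=np.array([(u-K[0,2])/K[0,0],-(v-K[1,2])/K[1,1],-1.0])
    d=E[:3,:3]@d;o=E[:3,3]
    return o+d*(z-o[2])/d[2]
def cloud(f):
    K=f['mtx'];E=f['extrinsics'];Z=f['z_map']
    v,u=np.mgrid[0:480,0:640]
    P=np.stack([(u-K[0,2])/K[0,0]*Z,-(v-K[1,2])/K[1,1]*Z,-Z],-1)
    return P@E[:3,:3].T+E[:3,3]
def save(f,n): cv2.imwrite('pics/'+n+'.png',f['color'][:,:,::-1])
E
python3 - <<'E'
from h import *
s=readout.observe(); print(s)
for n in ('scene','top'):
    f=grab_frame(n); save(f,n+'0'); np.savez(n+'0.npz',**f)
    print(n,f['mtx'].tolist(),np.round(f['extrinsics'],4).tolist())
    print({k:v for k,v in f.items() if k not in('color','z_map','mtx','extrinsics')})
E
```

```text
pics
{'time': 0.0, 'joints': array([64.60163233, 24.44940457,  4.2321994 , 92.0521177 , -1.95547531,
       63.64501752, -3.84486477]), 'qd': array([-0.04539944,  0.06978452, -0.05161468, -0.11017518, -0.06837051,
        0.00992243, -0.01886864]), 'effort': array([ 1.02183716e-03, -9.49842024e+01,  3.76223892e+00, -4.63514900e+01,
        1.94633327e-02,  1.00971950e-02,  1.40092362e-05]), 'position': array([ 0.19534782, -0.64577861,  0.30321481]), 'orientation': array([[ 9.57173181e-01,  2.89515634e-01, -4.46928804e-04],
       [ 2.89515969e-01, -9.57172408e-01,  1.21834754e-03],
       [-7.50572581e-05, -1.29556262e-03, -9.99999158e-01]]), 'contact_force': array([0.31780544, 0.0447233 , 1.10910634]), 'wrist_torque': array([-0.03142957,  0.01278289, -0.06517718]), 'grasp_force': 0.0, 'opening': 0.9951253599649935}
scene [[469.9249686142754, 0.0, 321.17470535683435], [0.0, 469.9249686142754, 235.05383431715538], [0.0, 0.0, 1.0]] [[-0.876, -0.3785, 0.2989, 0.6963], [0.482, -0.7052, 0.52, 0.4458], [0.014, 0.5996, 0.8002, 0.8016], [0.0, 0.0, 0.0, 1.0]]
{}
top [[482.8017405465995, 0.0, 308.5553016528468], [0.0, 482.8017405465995, 237.1325237649458], [0.0, 0.0, 1.0]] [[-0.0214, 0.9832, -0.1813, 0.2864], [-0.9998, -0.0218, -0.0001, 0.0168], [-0.0041, 0.1812, 0.9834, 1.0042], [0.0, 0.0, 0.0, 1.0]]
{}
```

View pics/scene0.png

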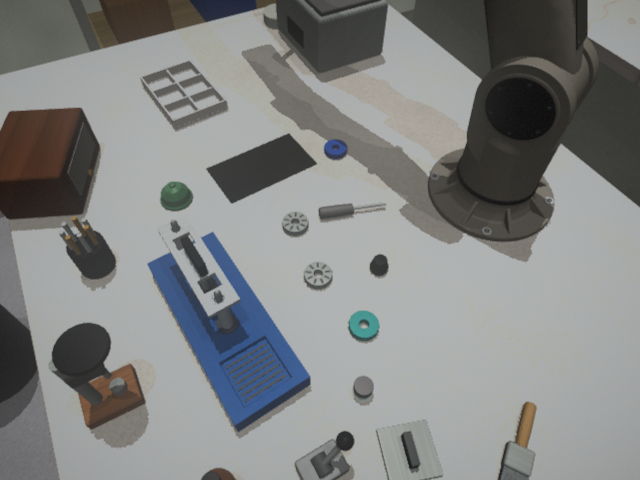

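View pics/top0.png

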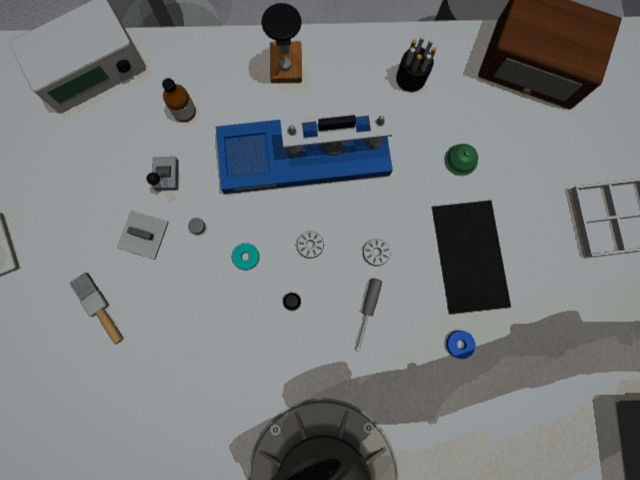

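The top view shows two steel baskets at (311,244) and (377,252). The look-alike rings are turquoise at (245,256) and blue at (461,344). The cover is at (143,234), the switch at (165,172) and the mat at (472,256). The deck opening is at (248,155), the frame's grip at (337,123) and the dome is the green thing at (462,158). The oil pot is either (197,226) or (292,300), and I'll avoid both. By the description I take the two grey perforated drums as the baskets.

```bash
cat > m.py <<'E'
from h import *
def rect(P):
    c,s,a=cv2.minAreaRect((P[:,:2]*1000).astype(np.float32)); return np.round(c,1),np.round(s,1),round(a,1)
def main(tag):
  for n in ('top','scene'):
    f=np.load(n+tag+'.npz'); W=cloud(f); c=f['color']; H=cv2.cvtColor(c,cv2.COLOR_RGB2HSV).astype(int)
    x,y,z=W[...,0],W[...,1],W[...,2]; ok=(f['z_map']>0)&(x>0.2)&(x<1.0)&(abs(y)<0.75)
    print(n,'bench z',np.median(z[ok&(abs(z)<.02)]))
    def comps(m,lab,amin=60):
        k,L,st,ce=cv2.connectedComponentsWithStats(m.astype(np.uint8))
        for i in range(1,k):
            if st[i,4]>=amin:
                P=W[L==i]; print(lab,'px',ce[i].round(0),st[i,4],'med',(np.median(P,0)*1000).round(1),'z5-95',(np.percentile(P[:,2],[5,95])*1000).round(0),'rect',*rect(P))
    blue=(H[...,0]>100)&(H[...,0]<125)&(H[...,1]>120)
    comps(ok&blue&(abs(z-.04)<.006),'deck',300)
    comps(ok&(z>.115)&(z<.14),'frame')
    comps(ok&(z>.15)&(z<.18)&(H[...,2]<80)&(x<.72),'grip')
    comps(ok&(z<.01)&(z>-.01)&(H[...,2]<60),'mat',500)
    comps(ok&(abs(z-.014)<.008)&~blue,'z6-22',60)
    comps(ok&(z>.02)&(z<.035),'z20-35',40)
    comps(ok&(z>.035)&(z<.12)&~blue,'z35-120',40)
if __name__=='__main__':
    import sys; main(sys.argv[1])
E
python3 m.py 0
python3 - <<'E'
import cv2
a=cv2.imread('pics/top0.png'); b=cv2.imread('pics/scene0.png')
import numpy as np
r=lambda i,x,y,w,h:cv2.resize(i[y:y+h,x:x+w],(400,300),interpolation=cv2.INTER_CUBIC)
cv2.imwrite('pics/crop1.png',np.vstack([np.hstack([r(a,210,90,200,150),r(a,230,210,160,120)]),np.hstack([r(a,110,145,120,120),r(b,130,200,180,150)])]))
E
```

```text
top bench z -0.0011020531486116703
deck px [300. 158.] 5656 med [626.7  39.7  38.6] z5-95 [36. 42.] rect [654.6  25. ] [142.1 359.8] 5.2
frame px [561.  36.] 6967 med [ 852.1 -504.   118.2] z5-95 [116. 121.] rect [ 858.  -498.3] [219.  161.2] 67.1
frame px [283.  43.] 67 med [844.5  58.  124.5] z5-95 [117. 132.] rect [844.4  59.6] [ 4.7 28.7] 0.2
frame px [168.  85.] 151 med [757.5 285.6 127.8] z5-95 [119. 131.] rect [759.1 285.8] [24.5 23.6] 46.2
frame px [336. 129.] 2256 med [653.2 -39.7 131.5] z5-95 [127. 134.] rect [661.1 -39.9] [ 59.5 210. ] 5.5
grip px [337. 121.] 359 med [658.3 -40.3 162.9] z5-95 [152. 166.] rect [660.9 -39.6] [15.3 69.5] 4.6
mat px [470. 257.] 6556 med [ 421.  -320.9    0.7] z5-95 [-2.  4.] rect [ 424.6 -320.7] [227.9 130.1] 4.9
z6-22 px [524.  90.] 423 med [ 789.  -461.2   14.4] z5-95 [ 7. 21.] rect [ 788.1 -466.3] [219.3  30.6] 59.7
z6-22 px [102.  89.] 427 med [813.6 466.1  14.2] z5-95 [ 7. 21.] rect [812.9 467.7] [ 11.2 217.5] 29.8
z6-22 px [285.  80.] 136 med [824.6  61.6  15.6] z5-95 [ 7. 21.] rect [828.6  60.6] [12.5 69.4] 1.4
z6-22 px [407.  86.] 108 
[... 9536 characters left out ...]
 med [652.4 -35.7  49.5] z5-95 [41. 73.] rect [650.6 -41.2] [39.1 27.8] 18.0
z35-120 px [107. 374.] 53 med [848.3  64.2  91.9] z5-95 [ 82. 106.] rect [849.4  67.2] [ 8.4 14.7] 6.8
z35-120 px [273. 401.] 131 med [641.4 204.9  38.3] z5-95 [35. 42.] rect [638.6 203.7] [139.8   5.3] 6.5
z35-120 px [117. 385.] 197 med [850.4  61.9  40.3] z5-95 [37. 43.] rect [850.7  60.7] [22.3 25.1] 22.8
z35-120 px [ 88. 392.] 338 med [885.1  69.2  73.4] z5-95 [ 39. 106.] rect [884.   69.9] [19.8 21.2] 28.0
z35-120 px [337. 449.] 530 med [588.7 323.3  96.3] z5-95 [ 36. 107.] rect [593.9 320.6] [56.  29.8] 4.9
z35-120 px [223. 474.] 165 med [744.7 278.6  89.1] z5-95 [ 80. 100.] rect [747.4 274.6] [14.2 35.8] 33.7
```

View pics/crop1.png

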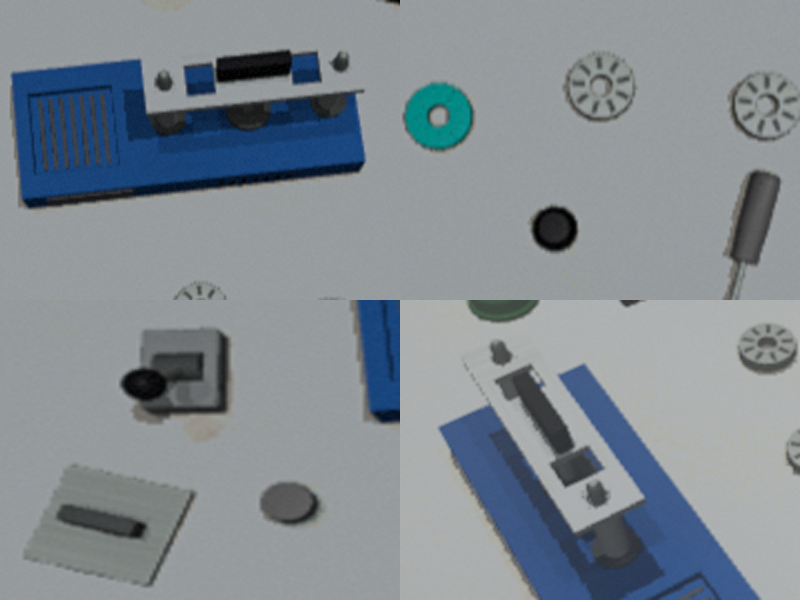

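The measurements from both views agree with the stated sizes. The crop confirms two grey perforated drums as the baskets, the frame on its pegs with its bar, the switch leaning toward -x and the cover with its ridge. First I turn the tool so the fingers close across the frame's bar.

Call:
servo_tool(
  moves=[
    [[0,0,0],[0,0,-6.5],1],
    [[0,0,0],[0,0,-6.5],1],
    [[0,0,0],[0,0,-6.5],1],
    [[0,0,0],[0,0,-6.5],1],
    [[0,0,0],[0,0,-6.5],1],
    [[0,0,0],[0,0,-6.5],1],
    [[0,0,0],[0,0,-6.5],1],
    [[0,0,0],[0,0,-6.5],1],
    [[0,0,0],[0,0,-6.5],1],
    [[0,0,0],[0,0,-6.5],1],
    [[0,0,0],[0,0,-6.5],1],
    [[0,0,0],[0,0,-6.5],1],
  ],
)

```text
time: 1.1
position: [0.1953, -0.6459, 0.3035]
orientation: [[-0.09, 0.996, -0.0], [0.996, 0.09, 0.001], [0.001, -0.0, -1.0]]
contact_force: [-0.5, 0.4, -0.6]
opening: 1.0
grasp_force: 0.0
```

Call:
servo_tool(
  moves=[
    [[0.0234,0.0216,0],[0,0,0],1],
    [[0.0234,0.0216,0],[0,0,0],1],
    [[0.0234,0.0216,0],[0,0,0],1],
    [[0.0234,0.0216,0],[0,0,0],1],
    [[0.0234,0.0216,0],[0,0,0],1],
    [[0.0234,0.0216,0],[0,0,0],1],
    [[0.0234,0.0216,0],[0,0,0],1],
    [[0.0234,0.0216,0],[0,0,0],1],
    [[0.0234,0.0216,0],[0,0,0],1],
    [[0.0234,0.0216,0],[0,0,0],1],
    [[0.0234,0.0216,0],[0,0,0],1],
    [[0.0234,0.0216,0],[0,0,0],1],
  ],
)

```text
time: 2.1
position: [0.4306, -0.343, 0.3038]
orientation: [[-0.084, 0.996, -0.0], [0.996, 0.084, 0.0], [0.0, -0.0, -1.0]]
contact_force: [0.3, -0.5, 0.1]
opening: 0.999
grasp_force: 0.0
```

Call:
servo_tool(
  moves=[
    [[0.0234,0.0216,0],[0,0,0],1],
    [[0.0234,0.0216,0],[0,0,0],1],
    [[0.0234,0.0216,0],[0,0,0],1],
    [[0.0234,0.0216,0],[0,0,0],1],
    [[0.0234,0.0216,0],[0,0,0],1],
    [[0.0234,0.0216,0],[0,0,0],1],
    [[0.0234,0.0216,0],[0,0,0],1],
    [[0.0234,0.0216,0],[0,0,0],1],
    [[0.0234,0.0216,0],[0,0,0],1],
    [[0.0234,0.0216,0],[0,0,0],1],
    [[0,0,0],[0,0,0],1],
    [[0,0,0],[0,0,0],1],
  ],
)

```text
time: 3.1
position: [0.6262, -0.091, 0.3033]
orientation: [[-0.087, 0.996, -0.001], [0.996, 0.087, 0.001], [0.001, -0.001, -1.0]]
contact_force: [-1.1, -0.9, 0.9]
opening: 1.003
grasp_force: 0.0
```

```bash
cat > go.py <<'E'
# python3 go.py x y z theta(deg of tool y, world)  -> tool-frame shift (mm), turn
from h import *; import sys
t=np.array(list(map(float,sys.argv[1:4])))
s=readout.observe(); R=s['orientation']; p=s['position']*1000
th=np.degrees(np.arctan2(R[1,1],R[0,1])); d=R.T@(t-p)
print('t',round(s['time'],2),'pos',p.round(1),'th',th.round(2),'tilt',np.degrees(R[:2,2]).round(2),'F',s['contact_force'].round(1),'open',round(s['opening'],3),'gf',s['grasp_force'])
print('shift mm',d.round(1),'wz',round(-(((float(sys.argv[4])-th)+180)%360-180),2),'rows@35',np.ceil(np.linalg.norm(d)/35))
E
python3 go.py 661 -39.5 212 5.2
python3 -c "
from h import *
f=grab_frame('wrist'); save(f,'w1'); print(f['mtx'],f['tool_from_camera'].round(4))"
```

```text
t 3.1 pos [626.2 -91.  303.3] th 5.02 tilt [-0.04  0.06] F [-1.1 -0.9  0.9] open 1.003 gf 0.0
shift mm [48.1 39.2 91.3] wz -0.18 rows@35 4.0
[[371.64829954   0.         315.22585334]
 [  0.         371.64829954 238.79312972]
 [  0.           0.           1.        ]] [[-1.200e-03  9.527e-01  3.038e-01  7.850e-02]
 [ 1.000e+00  5.000e-04  2.200e-03 -2.000e-04]
 [ 2.000e-03  3.038e-01 -9.527e-01 -7.150e-02]
 [ 0.000e+00  0.000e+00  0.000e+00  1.000e+00]]
```

View pics/w1.png

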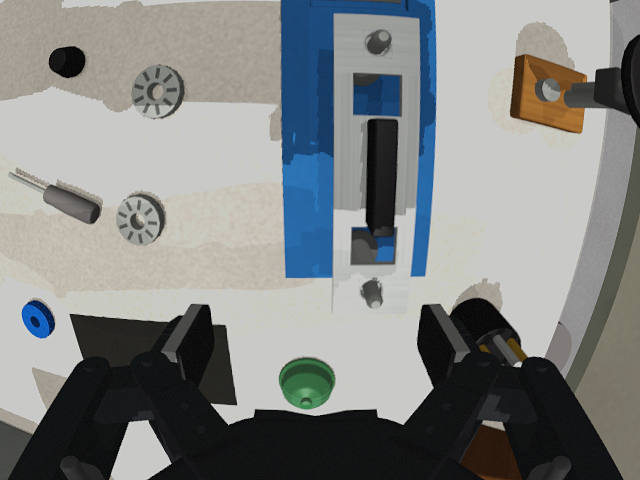

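The wrist view shows the bar at about (380,175), the pegs at (378,42) and (372,295), and the baskets at (158,92) and (140,220). I move above the bar, lower and close.

Call:
servo_tool(
  moves=[
    [[0.024,0.0196,0],[0,0,-0.2],1],
    [[0.0241,0.0196,0],[0,0,0],1],
    [[0,0,0.02],[0,0,0],1],
    [[0,0,0.02],[0,0,0],1],
    [[0,0,0.02],[0,0,0],1],
    [[0,0,0.02],[0,0,0],1],
    [[0,0,0.01],[0,0,0],1],
    [[0,0,0],[0,0,0],1],
  ],
)

```text
time: 3.82
position: [0.6592, -0.0431, 0.2117]
orientation: [[-0.086, 0.996, -0.004], [0.996, 0.086, -0.0], [0.0, -0.004, -1.0]]
contact_force: [0.3, 0.0, -0.4]
opening: 0.997
grasp_force: 0.0
```

```bash
python3 go.py 661 -39.5 212 5.2
```

```text
t 3.82 pos [659.2 -43.1 211.7] th 4.95 tilt [-0.21 -0.02] F [ 0.3  0.  -0.4] open 0.997 gf 0.0
shift mm [ 3.5  2.1 -0.3] wz -0.25 rows@35 1.0
```

Call:
servo_tool(
  moves=[
    [[0.0035,0.0021,0],[0,0,-0.25],1],
    [[0,0,0],[0,0,0],1],
    [[0,0,0],[0,0,0],1],
  ],
)

```text
time: 4.07
position: [0.6629, -0.0379, 0.2154]
orientation: [[-0.092, 0.996, 0.002], [0.996, 0.092, 0.0], [-0.0, 0.002, -1.0]]
contact_force: [0.1, 0.3, 0.4]
opening: 1.001
grasp_force: 0.0
```

```bash
python3 go.py 661 -39.5 212 5.2
```

```text
t 4.07 pos [662.9 -37.9 215.4] th 5.29 tilt [0.11 0.01] F [0.1 0.3 0.4] open 1.001 gf 0.0
shift mm [-1.5 -2.1  3.4] wz 0.09 rows@35 1.0
```

Call:
servo_tool(
  moves=[
    [[0,0,0],[0,0,0],1],
    [[0,0,0],[0,0,0],1],
    [[0,0,0],[0,0,0],1],
  ],
)

```text
time: 4.32
position: [0.6624, -0.0382, 0.2144]
orientation: [[-0.092, 0.996, 0.001], [0.996, 0.092, -0.0], [-0.0, 0.001, -1.0]]
contact_force: [1.0, -0.9, 0.1]
opening: 0.998
grasp_force: 0.0
```

```bash
python3 go.py 661 -39.5 212 5.2
```

```text
t 4.32 pos [662.4 -38.2 214.4] th 5.27 tilt [ 0.03 -0.01] F [ 1.  -0.9  0.1] open 0.998 gf 0.0
shift mm [-1.2 -1.5  2.4] wz 0.07 rows@35 1.0
```

Call:
servo_tool(
  moves=[
    [[-0.0012,-0.0015,0.002],[0,0,0],1],
    [[0,0,0],[0,0,0],1],
    [[0,0,0],[0,0,0],1],
    [[0,0,0],[0,0,0],-1],
    [[0,0,0],[0,0,0],-1],
    [[0,0,0],[0,0,0],-1],
    [[0,0,0],[0,0,0],-1],
    [[0,0,0],[0,0,0],-1],
    [[0,0,0],[0,0,0],-1],
    [[0,0,0],[0,0,0],-1],
    [[0,0,0],[0,0,0],-1],
    [[0,0,0],[0,0,0],-1],
  ],
)

```text
time: 5.32
position: [0.661, -0.0394, 0.212]
orientation: [[-0.092, 0.996, 0.0], [0.996, 0.092, 0.0], [0.0, 0.0, -1.0]]
contact_force: [-0.4, 0.1, 2.0]
opening: 0.153
grasp_force: 58.6
```

```bash
python3 go.py 661 -39.5 212 5.2
```

```text
t 5.32 pos [661.  -39.4 212. ] th 5.28 tilt [0.01 0.  ] F [-0.4  0.1  2. ] open 0.153 gf 58.640082478523254
shift mm [-0.1  0.   0. ] wz 0.08 rows@35 1.0
```

Call:
servo_tool(
  moves=[
    [[0,0,-0.01],[0,0,0],-1],
    [[0,0,-0.01],[0,0,0],-1],
    [[0,0,-0.01],[0,0,0],-1],
    [[0,0,-0.015],[0,0,0],-1],
    [[0,0,-0.015],[0,0,0],-1],
    [[0,0,0],[0,0,0],-1],
  ],
)

```text
time: 5.82
position: [0.6621, -0.0392, 0.2761]
orientation: [[-0.092, 0.996, 0.005], [0.996, 0.092, -0.0], [-0.001, 0.005, -1.0]]
contact_force: [1.3, 0.9, -0.8]
opening: 0.15
grasp_force: 58.8
```

Call:
servo_tool(
  moves=[
    [[-0.0215,-0.0218,0],[0,0,0],-1],
    [[-0.0215,-0.0218,0],[0,0,0],-1],
    [[-0.0215,-0.0218,0],[0,0,0],-1],
    [[-0.0215,-0.0218,0],[0,0,0],-1],
    [[-0.0215,-0.0218,0],[0,0,0],-1],
    [[-0.0215,-0.0218,0],[0,0,0],-1],
    [[-0.0215,-0.0218,0],[0,0,0],-1],
    [[-0.0215,-0.0218,0],[0,0,0],-1],
    [[-0.0215,-0.0218,0],[0,0,0],-1],
    [[-0.0215,-0.0218,0],[0,0,0],-1],
    [[-0.0215,-0.0218,0],[0,0,0],-1],
    [[-0.0215,-0.0218,0],[0,0,0],-1],
  ],
)

```text
time: 6.82
position: [0.423, -0.3213, 0.2723]
orientation: [[-0.092, 0.996, 0.0], [0.996, 0.092, -0.0], [-0.0, 0.0, -1.0]]
contact_force: [1.2, -0.4, -1.7]
opening: 0.151
grasp_force: 59.0
```

Call:
servo_tool(
  moves=[
    [[0,0,0],[0,0,6.9],-1],
    [[0,0,0],[0,0,6.9],-1],
    [[0,0,0],[0,0,6.9],-1],
    [[0,0,0],[0,0,6.9],-1],
    [[0,0,0],[0,0,6.9],-1],
    [[0,0,0],[0,0,6.9],-1],
    [[0,0,0],[0,0,6.9],-1],
    [[0,0,0],[0,0,6.9],-1],
    [[0,0,0],[0,0,6.9],-1],
    [[0,0,0],[0,0,6.9],-1],
    [[0,0,0],[0,0,6.9],-1],
    [[0,0,0],[0,0,6.9],-1],
  ],
)

```text
time: 7.82
position: [0.4242, -0.3203, 0.2722]
orientation: [[0.978, 0.21, 0.0], [0.21, -0.978, -0.0], [0.0, 0.0, -1.0]]
contact_force: [-0.7, 0.0, -2.7]
opening: 0.151
grasp_force: 59.0
```

Call:
servo_tool(
  moves=[
    [[0,0,0],[0,0,6.9],-1],
    [[0,0,0.02],[0,0,0],-1],
    [[0,0,0.025],[0,0,0],-1],
    [[0,0,0.025],[0,0,0],-1],
    [[0,0,0.025],[0,0,0],-1],
    [[0,0,0.025],[0,0,0],-1],
    [[0,0,0.02],[0,0,0],-1],
    [[0,0,0],[0,0,0],-1],
    [[0,0,0],[0,0,0],-1],
    [[0,0,0],[0,0,0],-1],
  ],
)

```text
time: 8.65
position: [0.4247, -0.3207, 0.1331]
orientation: [[0.995, 0.097, 0.001], [0.097, -0.995, -0.001], [0.001, 0.001, -1.0]]
contact_force: [-0.4, -0.3, -1.2]
opening: 0.152
grasp_force: 58.9
```

```bash
python3 go.py 423.8 -320.6 89 -84.8
```

```text
t 8.65 pos [ 424.7 -320.7  133.1] th -84.42 tilt [ 0.06 -0.03] F [-0.4 -0.3 -1.2] open 0.152 gf 58.88487160205841
shift mm [-0.9 -0.2 44.1] wz 0.38 rows@35 2.0
```

Call:
servo_tool(
  moves=[
    [[0,0,0.02],[0,0,0.3],-1],
    [[0,0,0.016],[0,0,0],-1],
    [[0,0,0.005],[0,0,0],-1],
    [[0,0,0.002],[0,0,0],-1],
    [[0,0,0],[0,0,0],-1],
    [[0,0,0],[0,0,0],-1],
    [[0,0,0],[0,0,0],-1],
    [[0,0,0.001],[0,0,0],-1],
    [[0,0,0],[0,0,0],-1],
    [[0,0,0],[0,0,0],-1],
    [[0,0,0],[0,0,0],-1],
  ],
)

```text
time: 9.57
position: [0.4246, -0.3208, 0.089]
orientation: [[0.996, 0.092, 0.001], [0.092, -0.996, -0.001], [0.001, 0.001, -1.0]]
contact_force: [-2.8, 0.6, 11.4]
opening: 0.153
grasp_force: 60.9
```

```bash
python3 go.py 423.8 -320.6 89 -84.8
```

```text
t 9.57 pos [ 424.6 -320.8   89. ] th -84.73 tilt [ 0.07 -0.05] F [-2.8  0.6 11.4] open 0.153 gf 60.92914938926697
shift mm [-0.8 -0.3 -0. ] wz 0.07 rows@35 1.0
```

Call:
servo_tool(
  moves=[
    [[0,0,0],[0,0,0],1],
    [[0,0,0],[0,0,0],1],
    [[0,0,0],[0,0,0],1],
    [[0,0,0],[0,0,0],1],
    [[0,0,0],[0,0,0],1],
    [[0,0,0],[0,0,0],1],
    [[0,0,0],[0,0,0],1],
    [[0,0,-0.01],[0,0,0],1],
    [[0,0,-0.03],[0,0,0],1],
    [[0,0,-0.04],[0,0,0],1],
    [[0,0,-0.04],[0,0,0],1],
    [[0,0,-0.04],[0,0,0],1],
  ],
)

```text
time: 10.57
position: [0.4237, -0.32, 0.2504]
orientation: [[0.996, 0.092, -0.0], [0.092, -0.996, 0.0], [-0.0, -0.0, -1.0]]
contact_force: [0.6, -1.0, 1.6]
opening: 1.0
grasp_force: 0.0
```

Call:
servo_tool(
  moves=[
    [[0.0048,-0.0329,0],[0,0,0],1],
    [[0.0048,-0.0329,0],[0,0,0],1],
    [[0.0048,-0.0329,0],[0,0,0],1],
    [[0.0048,-0.0329,0],[0,0,0],1],
    [[0.0048,-0.0329,0],[0,0,0],1],
    [[0.0048,-0.0329,0],[0,0,0],1],
    [[0,0,0],[0,0,0],1],
    [[0,0,0],[0,0,0],1],
    [[0,0,0],[0,0,0],1],
    [[0,0,0],[0,0,0],1],
    [[0,0,0],[0,0,0],1],
  ],
)

```text
time: 11.48
position: [0.4346, -0.1222, 0.248]
orientation: [[0.996, 0.09, -0.0], [0.09, -0.996, -0.0], [-0.0, 0.0, -1.0]]
contact_force: [0.8, -0.1, 0.2]
opening: 0.999
grasp_force: 0.0
```

```bash
python3 - <<'E'
from h import *
for n in ('scene','top'):
    f=grab_frame(n); save(f,n+'1'); np.savez(n+'1.npz',**f)
E
python3 m.py 1 | grep -E "^top|^scene|z6-22|frame px" | awk '{print}' | grep -E "z6-22" | grep -E "5[3-7]\.[0-9] +5[3-7]\.|8[3-5]\.[0-9] +8[3-5]\."
python3 go.py 435 -121.7 70 -84.8
```

```text
z6-22 px [143. 235.] 981 med [479.9 364.5   7.6] z5-95 [ 6. 10.] rect [483.2 367.1] [84.9 83.7] 71.9
z6-22 px [310. 244.] 507 med [453.6  14.5  14.7] z5-95 [11. 18.] rect [453.6  14.3] [53.7 54.5] 0.1
z6-22 px [245. 256.] 519 med [431.6 149.3  14.6] z5-95 [11. 18.] rect [431.6 149.7] [54.1 54.5] 49.4
z6-22 px [295. 223.] 470 med [ 436.1 -117.9   16.4] z5-95 [ 9. 19.] rect [ 435.  -121.2] [56.3 54.9] 36.0
z6-22 px [318. 275.] 575 med [455.7  18.4  16.4] z5-95 [ 8. 19.] rect [453.8  16.1] [56.4 54.4] 26.6
z6-22 px [364. 325.] 673 med [433.8 152.8  16.6] z5-95 [10. 19.] rect [432.2 151.5] [55.5 54.4] 15.8
z6-22 px [409. 452.] 2539 med [486.8 368.8   8.9] z5-95 [ 7. 12.] rect [483.7 368.3] [84.2 84.7] 72.3
t 11.58 pos [ 434.6 -122.   247.9] th -84.8 tilt [-0.01  0.  ] F [ 0.1 -0.6 -0.1] open 1.0 gf 0.0
shift mm [  0.5  -0.2 177.9] wz -0.0 rows@35 6.0
```

View pics/top1.png

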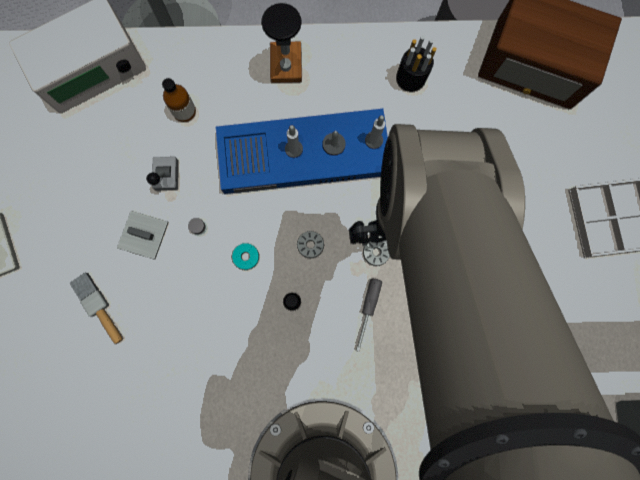

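The spindle at (334,140) is bare, nothing was hidden under the frame, and the baskets and cover haven't moved. I lower over the right-hand basket and grip it.

Call:
servo_tool(
  moves=[
    [[0.0003,0,0.03],[0,0,0],1],
    [[0,0,0.035],[0,0,0],1],
    [[0,0,0.035],[0,0,0],1],
    [[0,0,0.035],[0,0,0],1],
    [[0,0,0.025],[0,0,0],1],
    [[0,0,0.012],[0,0,0],1],
    [[0,0,0.005],[0,0,0],1],
    [[0,0,0],[0,0,0],1],
    [[0,0,0],[0,0,0],1],
    [[0,0,0],[0,0,0],1],
    [[0,0,0],[0,0,0],1],
  ],
)

```text
time: 12.5
position: [0.4356, -0.1215, 0.072]
orientation: [[0.996, 0.092, 0.002], [0.092, -0.996, -0.0], [0.002, 0.001, -1.0]]
contact_force: [0.3, 0.2, 0.4]
opening: 0.998
grasp_force: 0.0
```

Call:
servo_tool(
  moves=[
    [[0,0,0],[0,0,0],-1],
    [[0,0,0],[0,0,0],-1],
    [[0,0,0],[0,0,0],-1],
    [[0,0,0],[0,0,0],-1],
    [[0,0,0],[0,0,0],-1],
    [[0,0,0],[0,0,0],-1],
    [[0,0,0],[0,0,0],-1],
    [[0,0,0],[0,0,0],-1],
  ],
)

```text
time: 13.17
position: [0.4353, -0.1213, 0.072]
orientation: [[0.996, 0.092, 0.001], [0.092, -0.996, -0.001], [0.001, 0.001, -1.0]]
contact_force: [-6.4, 1.4, 28.3]
opening: 0.635
grasp_force: 57.2
```

```bash
python3 go.py 435 -121.7 70 -84.8
```

```text
t 13.17 pos [ 435.3 -121.3   72. ] th -84.72 tilt [ 0.05 -0.04] F [-6.4  1.4 28.3] open 0.635 gf 57.23620503209531
shift mm [-0.3  0.4  2. ] wz 0.08 rows@35 1.0
```

Call:
servo_tool(
  moves=[
    [[0,0,-0.02],[0,0,0],-1],
    [[0,0,-0.03],[0,0,0],-1],
    [[0,0,-0.03],[0,0,0],-1],
    [[0,0,-0.03],[0,0,0],-1],
    [[0,0,-0.03],[0,0,0],-1],
    [[0,0,-0.028],[0,0,0],-1],
    [[0,0,0],[0,0,-6.9],-1],
    [[0,0,0],[0,0,-6.9],-1],
    [[0,0,0],[0,0,-6.9],-1],
    [[0,0,0],[0,0,-6.9],-1],
    [[0,0,0],[0,0,-6.9],-1],
    [[0,0,0],[0,0,-6.9],-1],
  ],
)

```text
time: 14.17
position: [0.4348, -0.1211, 0.2391]
orientation: [[0.682, 0.732, 0.0], [0.732, -0.682, -0.0], [-0.0, 0.0, -1.0]]
contact_force: [0.4, 0.7, -1.5]
opening: 0.635
grasp_force: 63.5
```

Call:
servo_tool(
  moves=[
    [[0,0,0],[0,0,-6.9],-1],
    [[0,0,0],[0,0,-6.9],-1],
    [[0,0,0],[0,0,-6.9],-1],
    [[0,0,0],[0,0,-6.9],-1],
    [[0,0,0],[0,0,-6.9],-1],
    [[0,0,0],[0,0,-6.9],-1],
    [[0,0,0],[0,0,-6.9],-1],
    [[0,0,0],[0,0,0],-1],
  ],
)

```text
time: 14.83
position: [0.4348, -0.1212, 0.239]
orientation: [[-0.093, 0.996, 0.0], [0.996, 0.093, -0.0], [-0.0, 0.0, -1.0]]
contact_force: [0.1, -0.4, -0.9]
opening: 0.63
grasp_force: 63.5
```

Call:
servo_tool(
  moves=[
    [[0.0076,0.029,0],[0,0,0],-1],
    [[0.0076,0.029,0],[0,0,0],-1],
    [[0.0076,0.029,0],[0,0,0],-1],
    [[0.0076,0.029,0],[0,0,0],-1],
    [[0.0076,0.029,0],[0,0,0],-1],
    [[0.0076,0.029,0],[0,0,0],-1],
    [[0.0076,0.029,0],[0,0,0],-1],
    [[0.0076,0.029,0],[0,0,0],-1],
    [[0,0,0],[0,0,0],-1],
    [[0,0,0],[0,0,0],-1],
    [[0,0,0],[0,0,0],-1],
    [[0,0,0],[0,0,0],-1],
  ],
)

```text
time: 15.83
position: [0.6601, -0.041, 0.2389]
orientation: [[-0.085, 0.996, -0.001], [0.996, 0.085, -0.001], [-0.0, -0.001, -1.0]]
contact_force: [0.0, 0.5, -1.0]
opening: 0.633
grasp_force: 63.5
```

```bash
python3 go.py 661 -39.5 195 5.2
python3 -c "
from h import *
f=grab_frame('wrist'); save(f,'w2')"
```

```text
t 15.83 pos [660.1 -41.  238.9] th 4.86 tilt [-0.03 -0.03] F [ 0.   0.5 -1. ] open 0.633 gf 63.54161851108074
shift mm [ 1.4  1.1 43.9] wz -0.34 rows@35 2.0
```

View pics/w2.png

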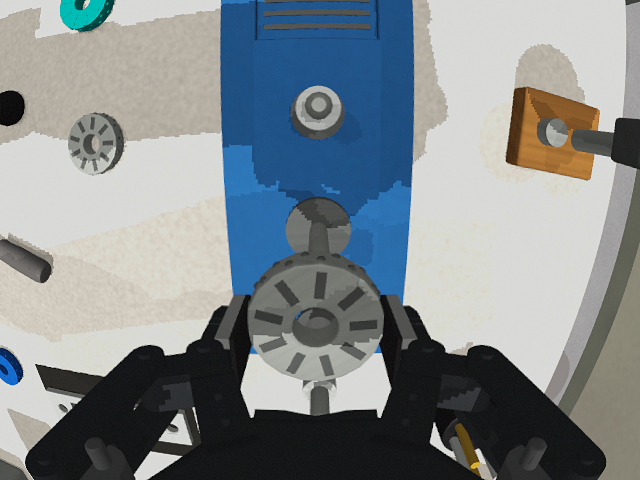

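The wrist view shows the basket held level with its bore at (316,320). The hub and spindle are at (318,225) and the pegs at (318,105) and (318,390), and the frame lies flat on the mat at lower left. I check basket against spindle with the wrist depth map.

```bash
cat >> h.py <<'E'
def wcloud(f):
    K=f['mtx'];T=f['tool_from_camera'];Z=f['z_map']
    v,u=np.mgrid[0:480,0:640]; a=u-K[0,2]; b=v-K[1,2]; r=np.hypot(a,b)+1e-9; t=r/K[0,0]
    k=np.tan(t)/r*Z
    P=np.stack([a*k,-b*k,-Z],-1)
    return P@T[:3,:3].T+T[:3,3]
def circ(P):
    A=np.c_[2*P[:,:2],np.ones(len(P))]; s=np.linalg.lstsq(A,(P[:,:2]**2).sum(1),rcond=None)[0]
    return s[:2]*1000, 1000*np.sqrt(s[2]+s[0]**2+s[1]**2)
E
python3 - <<'E'
from h import *
s=readout.observe(); f=grab_frame('wrist'); W=wcloud(f)*1000; v,u=np.mgrid[0:480,0:640]; ok=f['z_map']>0
x,y,z=W[...,0],W[...,1],W[...,2]; hz=s['position'][2]*1000-z
print('deck h',np.median(hz[60:80,240:380]),'basket top tool z',np.median(z[300:345,265:300]))
m=(ok&(abs(z-np.median(z[300:345,265:300]))<4)&(abs(u-316)<75)&(v>250)&(v<385)).astype(np.uint8)
def fit(m,lab,inner=False):
    cs,h=cv2.findContours(m,cv2.RETR_CCOMP,cv2.CHAIN_APPROX_NONE)
    for i,c in enumerate(cs):
        if len(c)>25:
            P=W[c[:,0,1],c[:,0,0]]/1000; print(lab,'hole' if h[0,i,3]>=0 else 'outer',len(c),*circ(P))
fit(m,'basket')
hub=(ok&(abs(hz-48)<4)&(abs(u-318)<45)&(v>180)&(v<262)).astype(np.uint8)
k,L,st,ce=cv2.connectedComponentsWithStats(hub); print(st[1:],ce[1:].round())
cs,_=cv2.findContours(hub,cv2.RETR_EXTERNAL,cv2.CHAIN_APPROX_NONE); c=max(cs,key=len)[:,0]; c=c[c[:,1]<235]
print('hub',circ(W[c[:,1],c[:,0]]/1000))
for (a,b) in ((318,105),(318,385)):
    p=ok&(abs(hz-152)<6)&(abs(u-a)<30)&(abs(v-b)<40); print('peg',p.sum(),np.median(W[p],0) if p.any() else '')
    p=ok&(abs(hz-125)<5)&(abs(u-a)<30)&(abs(v-b)<40); print('shoulder',p.sum(),circ(W[p]/1000) if p.any() else '',W[p].mean(0))
E
python3 go.py 661 -39.5 195 5.2
```

```text
deck h 41.57505391464713 basket top tool z 54.92650334469237
basket outer 491 [ 1.73151801 -0.50769342] 27.78443353080536
basket hole 123 [ 1.67013186 -0.63963653] 9.1429373333676
[[ 286  197   65   58 2505]] [[318. 224.]]
hub (array([8.96308272, 1.05333684]), np.float64(18.28968945254366))
peg 590 [86.56605245  0.62207779 84.8725097 ]
shoulder 945 (array([87.24566719,  0.71657711]), np.float64(9.0832630800758)) [ 86.33365829   0.54482906 112.59198063]
peg 140 [-78.09054432   1.46000846  89.9932367 ]
shoulder 484 (array([-83.14567784,   1.69024536]), np.float64(8.88329162883709)) [-79.88836422   1.70425963 112.73953565]
t 15.93 pos [660.2 -41.1 239.2] th 4.88 tilt [ 0.   -0.03] F [-0.8 -0.3 -0.5] open 0.635 gf 63.54158171452582
shift mm [ 1.6  0.9 44.2] wz -0.32 rows@35 2.0
```

Call:
servo_tool(
  moves=[
    [[0.001,0.0012,0],[0,0,-0.3],-1],
    [[0,0,0.02],[0,0,0],-1],
    [[0,0,0.02],[0,0,0],-1],
    [[0,0,0.01],[0,0,0],-1],
    [[0,0,0.01],[0,0,0],-1],
    [[0,0,0.01],[0,0,0],-1],
    [[0,0,0.01],[0,0,0],-1],
    [[0,0,0],[0,0,0],-1],
    [[0,0,0],[0,0,0],-1],
  ],
)

```text
time: 16.68
position: [0.6619, -0.0393, 0.1587]
orientation: [[-0.092, 0.996, -0.001], [0.996, 0.092, 0.0], [0.0, -0.001, -1.0]]
contact_force: [-0.2, 0.5, -0.9]
opening: 0.631
grasp_force: 63.6
```

```bash
python3 go.py 661 -39.5 123 5.2
```

```text
t 16.68 pos [661.9 -39.3 158.7] th 5.28 tilt [-0.04  0.01] F [-0.2  0.5 -0.9] open 0.631 gf 63.56080647557974
shift mm [-0.1 -0.9 35.7] wz 0.08 rows@35 2.0
```

Call:
servo_tool(
  moves=[
    [[0,-0.0003,0.012],[0,0,0],-1],
    [[0,0,0.012],[0,0,0],-1],
    [[0,0,0.01],[0,0,0],-1],
    [[0,0,0],[0,0,0],-1],
    [[0,0,0],[0,0,0],-1],
    [[0,0,0],[0,0,0],1],
    [[0,0,0],[0,0,0],1],
    [[0,0,0],[0,0,0],1],
    [[0,0,0],[0,0,0],1],
    [[0,0,0],[0,0,0],1],
    [[0,0,-0.01],[0,0,0],1],
    [[0,0,-0.03],[0,0,0],1],
  ],
)

```text
time: 17.68
position: [0.6598, -0.0395, 0.1622]
orientation: [[-0.092, 0.996, -0.006], [0.996, 0.092, 0.0], [0.001, -0.006, -1.0]]
contact_force: [-1.2, -0.3, 1.2]
opening: 0.998
grasp_force: 0.0
```

Call:
servo_tool(
  moves=[
    [[0,0,-0.035],[0,0,0],1],
    [[0,0,-0.035],[0,0,0],1],
    [[0,0,-0.02],[0,0,0],1],
    [[0.0105,-0.0289,0],[0,0,0],1],
    [[0.0105,-0.0289,0],[0,0,0],1],
    [[0.0105,-0.0289,0],[0,0,0],1],
    [[0.0105,-0.0289,0],[0,0,0],1],
    [[0.0105,-0.0289,0],[0,0,0],1],
    [[0.0105,-0.0289,0],[0,0,0],1],
    [[0.0105,-0.0289,0],[0,0,0],1],
    [[0,0,0],[0,0,0],1],
    [[0,0,0],[0,0,0],1],
  ],
)

```text
time: 18.68
position: [0.4526, 0.0154, 0.256]
orientation: [[-0.093, 0.996, 0.002], [0.996, 0.093, -0.001], [-0.001, 0.001, -1.0]]
contact_force: [0.7, -0.6, 0.1]
opening: 0.999
grasp_force: 0.0
```

```bash
python3 - <<'E'
from h import *
for n in ('scene','top'):
    f=grab_frame(n); save(f,n+'2'); np.savez(n+'2.npz',**f)
E
python3 m.py 2 | grep -E "^z6-22|z35-120" | grep -E "5[2-8]\.[0-9] +5[2-8]\.|8[3-5]\.[0-9] +8[3-5]\.|med \[6[3-8]. *.* -[34][0-9]\."
python3 go.py 453.7 15.2 75 5.2
```

```text
z6-22 px [142. 236.] 940 med [477.  365.9   7.6] z5-95 [ 6. 10.] rect [483.2 366.9] [85.4 83.9] 72.1
z6-22 px [245. 256.] 525 med [431.5 149.2  14.5] z5-95 [11. 17.] rect [432.1 149.6] [55.2 54.2] 1.1
z6-22 px [318. 275.] 566 med [455.4  18.5  16.6] z5-95 [ 9. 19.] rect [454.4  16.5] [55.1 55.5] 18.6
z6-22 px [364. 326.] 685 med [434.  153.3  16.6] z5-95 [ 9. 19.] rect [432.8 151.7] [54.7 55.9] 5.7
z6-22 px [409. 452.] 2545 med [486.5 369.    8.9] z5-95 [ 7. 12.] rect [483.9 368.3] [84.2 84.8] 71.9
z35-120 px [204. 286.] 872 med [663.2 -33.1  64.4] z5-95 [41. 96.] rect [660.5 -47.1] [74.2 67.9] 51.0
z35-120 px [226. 320.] 479 med [654.7  54.3  58.2] z5-95 [ 42. 115.] rect [653.6  33.2] [38.5 63.4] 2.8
t 18.78 pos [454.1  15.1 255.7] th 5.27 tilt [ 0.09 -0.01] F [ 0.8 -0.1  0.4] open 1.0 gf 0.0
shift mm [  0.2  -0.7 180.7] wz 0.07 rows@35 6.0
```

View pics/scene2.png

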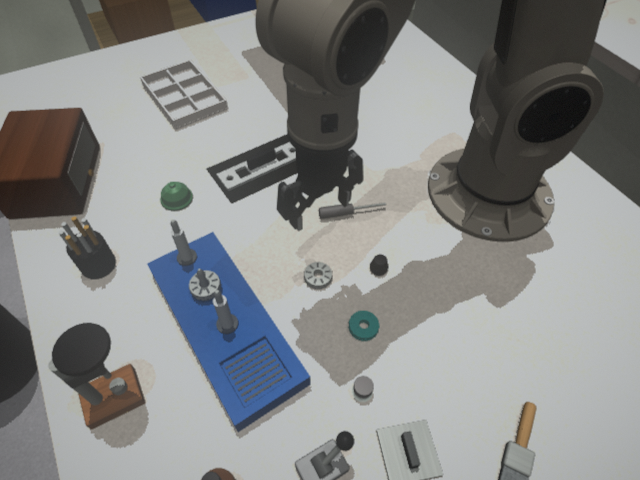

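The first basket is on the spindle at (205,285), and the second is unmoved at (318,275). The frame lies flat on the mat at about (255,165). I lower to the second basket and grip it.

Call:
servo_tool(
  moves=[
    [[0,0,0.035],[0,0,0],1],
    [[0,0,0.035],[0,0,0],1],
    [[0,0,0.035],[0,0,0],1],
    [[0,0,0.035],[0,0,0],1],
    [[0,0,0.025],[0,0,0],1],
    [[0,0,0.01],[0,0,0],1],
    [[0,0,0.005],[0,0,0],1],
    [[0,0,0],[0,0,0],1],
    [[0,0,0],[0,0,0],1],
    [[0,0,0],[0,0,0],1],
    [[0,0,0],[0,0,0],1],
  ],
)

```text
time: 19.7
position: [0.4542, 0.015, 0.0762]
orientation: [[-0.092, 0.996, 0.002], [0.996, 0.092, -0.0], [-0.0, 0.002, -1.0]]
contact_force: [0.3, 0.7, -0.4]
opening: 0.999
grasp_force: 0.0
```

Call:
servo_tool(
  moves=[
    [[0,0,0],[0,0,0],-1],
    [[0,0,0],[0,0,0],-1],
    [[0,0,0],[0,0,0],-1],
    [[0,0,0],[0,0,0],-1],
    [[0,0,0],[0,0,0],-1],
    [[0,0,0],[0,0,0],-1],
    [[0,0,0],[0,0,0],-1],
    [[0,0,0],[0,0,0],-1],
  ],
)

```text
time: 20.37
position: [0.4538, 0.0151, 0.0761]
orientation: [[-0.092, 0.996, 0.001], [0.996, 0.092, -0.001], [-0.001, 0.001, -1.0]]
contact_force: [-7.9, -1.4, 33.2]
opening: 0.629
grasp_force: 56.5
```

```bash
python3 go.py 661 -39.5 239 5.2
```

```text
t 20.37 pos [453.8  15.1  76.1] th 5.27 tilt [ 0.06 -0.05] F [-7.9 -1.4 33.2] open 0.629 gf 56.54301881790161
shift mm [ -73.5  201.5 -162.6] wz 0.07 rows@35 8.0
```

Call:
servo_tool(
  moves=[
    [[0,0,-0.02],[0,0,0],-1],
    [[0,0,-0.03],[0,0,0],-1],
    [[0,0,-0.03],[0,0,0],-1],
    [[0,0,-0.03],[0,0,0],-1],
    [[0,0,-0.03],[0,0,0],-1],
    [[0,0,-0.023],[0,0,0],-1],
    [[0,0,0],[0,0,0],-1],
  ],
)

```text
time: 20.95
position: [0.455, 0.0154, 0.2422]
orientation: [[-0.092, 0.996, 0.006], [0.996, 0.092, -0.001], [-0.001, 0.006, -1.0]]
contact_force: [1.6, -0.4, 0.3]
opening: 0.623
grasp_force: 63.0
```

Call:
servo_tool(
  moves=[
    [[-0.0092,0.0253,0],[0,0,0],-1],
    [[-0.0092,0.0253,0],[0,0,0],-1],
    [[-0.0092,0.0253,0],[0,0,0],-1],
    [[-0.0092,0.0253,0],[0,0,0],-1],
    [[-0.0092,0.0253,0],[0,0,0],-1],
    [[-0.0092,0.0253,0],[0,0,0],-1],
    [[-0.0092,0.0253,0],[0,0,0],-1],
    [[-0.0092,0.0253,0],[0,0,0],-1],
    [[0,0,0],[0,0,0],-1],
    [[0,0,0],[0,0,0],-1],
    [[0,0,0],[0,0,0],-1],
    [[0,0,0],[0,0,0],-1],
  ],
)

```text
time: 21.95
position: [0.661, -0.0392, 0.2376]
orientation: [[-0.093, 0.996, -0.001], [0.996, 0.093, -0.0], [0.0, -0.001, -1.0]]
contact_force: [0.2, -0.0, -0.9]
opening: 0.628
grasp_force: 63.1
```

```bash
cat > wb.py <<'E'
from h import *
s=readout.observe(); f=grab_frame('wrist'); save(f,'wlast'); W=wcloud(f)*1000; v,u=np.mgrid[0:480,0:640]; ok=f['z_map']>0
z=W[...,2]; hz=s['position'][2]*1000-z
zt=np.median(z[300:340,265:300]); print('basket top tool z',zt)
m=(ok&(abs(z-zt)<4)&(abs(u-316)<75)&(v>240)&(v<385)).astype(np.uint8)
cs,h=cv2.findContours(m,cv2.RETR_CCOMP,cv2.CHAIN_APPROX_NONE)
for i,c in enumerate(cs):
    if len(c)>60: print('hole' if h[0,i,3]>=0 else 'outer',len(c),*circ(W[c[:,0,1],c[:,0,0]]/1000))
for a,b in ((318,105),(318,385)):
    p=ok&(abs(hz-125)<5)&(abs(u-a)<30)&(abs(v-b)<40); print('shoulder',p.sum(),*circ(W[p]/1000))
E
python3 wb.py;python3 go.py 661 -39.5 170 5.2
```

```text
basket top tool z 59.074896793702734
outer 466 [ 0.86041625 -0.52749596] 27.75462260478156
hole 122 [ 0.54220255 -0.69209613] 9.119153699186015
shoulder 960 [85.20672466  0.3830579 ] 9.052102397539088
shoulder 622 [-8.38995627e+01 -7.49959788e-03] 8.895903329398305
t 22.0 pos [661.1 -39.2 237.9] th 5.31 tilt [-0.02 -0.01] F [ 0.7  0.2 -1.6] open 0.622 gf 63.12851965427399
shift mm [-0.3 -0.1 67.9] wz 0.11 rows@35 2.0
```

Call:
servo_tool(
  moves=[
    [[0,0.0006,0.02],[0,0,0],-1],
    [[0,0,0.02],[0,0,0],-1],
    [[0,0,0.015],[0,0,0],-1],
    [[0,0,0.01],[0,0,0],-1],
    [[0,0,0.01],[0,0,0],-1],
    [[0,0,0.01],[0,0,0],-1],
    [[0,0,0.006],[0,0,0],-1],
    [[0,0,0.003],[0,0,0],-1],
    [[0,0,0],[0,0,0],-1],
    [[0,0,0],[0,0,0],-1],
  ],
)

```text
time: 22.83
position: [0.6625, -0.0393, 0.1443]
orientation: [[-0.092, 0.996, 0.0], [0.996, 0.092, 0.0], [0.0, 0.0, -1.0]]
contact_force: [-0.2, -0.3, -0.2]
opening: 0.627
grasp_force: 63.2
```

Call:
servo_tool(
  moves=[
    [[0,0,0],[0,0,0],-1],
    [[0,0,0],[0,0,0],1],
    [[0,0,0],[0,0,0],1],
    [[0,0,0],[0,0,0],1],
    [[0,0,0],[0,0,0],1],
    [[0,0,0],[0,0,0],1],
    [[0,0,0],[0,0,0],1],
    [[0,0,-0.01],[0,0,0],1],
    [[0,0,-0.03],[0,0,0],1],
    [[0,0,-0.035],[0,0,0],1],
    [[0,0,-0.035],[0,0,0],1],
  ],
)

```text
time: 23.75
position: [0.6619, -0.0393, 0.2556]
orientation: [[-0.092, 0.996, -0.001], [0.996, 0.092, 0.0], [0.001, -0.001, -1.0]]
contact_force: [0.6, 0.6, -0.3]
opening: 1.0
grasp_force: 0.0
```

```bash
python3 go.py 483.6 367.6 250 -18.4
```

```text
t 23.75 pos [661.9 -39.3 255.6] th 5.3 tilt [-0.06  0.03] F [ 0.6  0.6 -0.3] open 1.0 gf 0.0
shift mm [ 421.6 -140.     5.9] wz 23.7 rows@35 13.0
```

Call:
servo_tool(
  moves=[
    [[0.0324,-0.0108,0],[0,0,0],1],
    [[0.0324,-0.0108,0],[0,0,0],1],
    [[0.0324,-0.0108,0],[0,0,0],1],
    [[0.0324,-0.0108,0],[0,0,0],1],
    [[0.0324,-0.0108,0],[0,0,0],1],
    [[0.0324,-0.0108,0],[0,0,0],1],
    [[0.0324,-0.0108,0],[0,0,0],1],
    [[0.0324,-0.0108,0],[0,0,0],1],
    [[0.0324,-0.0108,0],[0,0,0],1],
    [[0.0324,-0.0108,0],[0,0,0],1],
    [[0.0324,-0.0108,0],[0,0,0],1],
    [[0.0324,-0.0108,0],[0,0,0],1],
  ],
)

```text
time: 24.75
position: [0.4967, 0.3372, 0.2549]
orientation: [[-0.092, 0.996, 0.001], [0.996, 0.092, 0.0], [0.0, 0.001, -1.0]]
contact_force: [0.4, 0.0, 0.2]
opening: 0.998
grasp_force: 0.0
```

Call:
servo_tool(
  moves=[
    [[0.0324,-0.0108,0],[0,0,0],1],
    [[0,0,0],[0,0,5.9],1],
    [[0,0,0],[0,0,5.9],1],
    [[0,0,0],[0,0,5.9],1],
    [[0,0,0],[0,0,5.9],1],
    [[0,0,0],[0,0,0],1],
    [[0,0,0],[0,0,0],1],
    [[0,0,0],[0,0,0],1],
    [[0,0,0],[0,0,0],1],
    [[0,0,0],[0,0,0],1],
  ],
)

```text
time: 25.58
position: [0.4838, 0.367, 0.254]
orientation: [[0.313, 0.95, -0.0], [0.95, -0.313, 0.0], [0.0, -0.0, -1.0]]
contact_force: [-0.2, 0.1, 0.1]
opening: 0.997
grasp_force: 0.0
```

```bash
python3 - <<'E'
from h import *
for n in ('scene','top'):
    f=grab_frame(n); save(f,n+'3'); np.savez(n+'3.npz',**f)
f=grab_frame('wrist'); save(f,'w3'); np.savez('w3.npz',**f); s=readout.observe()
W=wcloud(f)*1000; P=W@s['orientation'].T+s['position']*1000
m=(f['z_map']>0)&(abs(P[...,2]-28)<6)&(abs(P[...,0]-484)<60)&(abs(P[...,1]-367)<60)
print('ridge',m.sum(),cv2.minAreaRect(P[m][:,:2].astype(np.float32)),np.median(P[m],0))
m=(f['z_map']>0)&(abs(P[...,2]-8)<5)&(abs(P[...,0]-484)<62)&(abs(P[...,1]-367)<62)
print('plate',m.sum(),cv2.minAreaRect(P[m][:,:2].astype(np.float32)),np.median(P[m],0))
E
python3 m.py 3 | grep -E "top|scene|^z6-22|z35-120|z20-35" | grep -E "8[3-5]\.[0-9] +8[3-6]\.|med \[ ?6[3-8]. *.* -[34][0-9]\.|50\.[0-9] +14|14\.[0-9] +50|49\.[0-9] +14"
python3 go.py 483.6 367.6 86 -18.4
```

```text
ridge 1040 ((483.6180725097656, 368.9847717285156), (50.042808532714844, 13.986835479736328), 71.82020568847656) [484.22210315 370.31733548  31.33653128]
plate 7958 ((483.79736328125, 366.8417053222656), (123.72509765625, 123.16341400146484), 0.24192024767398834) [484.52611825 371.53489935   9.50254934]
z6-22 px [580. 223.] 323 med [ 484.4 -550.7   14.4] z5-95 [ 7. 21.] rect [ 487.7 -550.6] [149.3  13. ] 9.5
z20-35 px [604. 216.] 1016 med [ 495.7 -605.2   25.9] z5-95 [21. 30.] rect [ 495.1 -617.3] [150.6 140.2] 5.4
z35-120 px [334. 139.] 718 med [656.9 -38.8  77.9] z5-95 [52. 90.] rect [670.7 -41.5] [58.5 77.5] 81.6
z6-22 px [409. 453.] 2468 med [488.2 370.3   8.9] z5-95 [ 7. 11.] rect [483.7 368.4] [84.2 84.7] 72.1
z35-120 px [197. 274.] 1591 med [666.7 -42.5  78.4] z5-95 [ 40. 105.] rect [659.5 -76.4] [153.8  60.4] 88.2
t 25.73 pos [483.8 367.  253.9] th -18.29 tilt [-0.01  0.  ] F [-0.2  0.4 -0.2] open 0.999 gf 0.0
shift mm [  0.5  -0.4 167.9] wz 0.11 rows@35 5.0
```

View pics/w3.png

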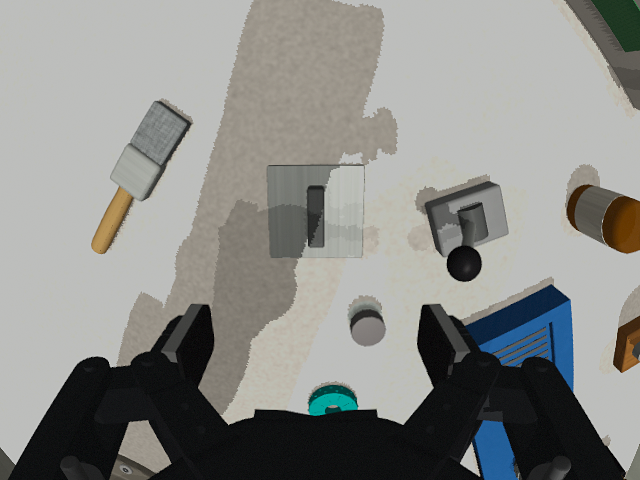

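The wrist view shows the cover square in the gripper's line, with its ridge at (315,215). The grey pot at (367,325) and the switch ball at (464,263) are clear. I lower and grip the ridge.

Call:
servo_tool(
  moves=[
    [[0.001,0,0.03],[0,0,0],1],
    [[0,0,0.035],[0,0,0],1],
    [[0,0,0.035],[0,0,0],1],
    [[0,0,0.03],[0,0,0],1],
    [[0,0,0.022],[0,0,0],1],
    [[0,0,0.01],[0,0,0],1],
    [[0,0,0.005],[0,0,0],1],
    [[0,0,0],[0,0,0],1],
    [[0,0,0],[0,0,0],1],
    [[0,0,0],[0,0,0],1],
    [[0,0,0],[0,0,0],1],
  ],
)

```text
time: 26.65
position: [0.4847, 0.3684, 0.0883]
orientation: [[0.314, 0.949, 0.002], [0.949, -0.314, 0.001], [0.002, 0.001, -1.0]]
contact_force: [-0.2, 0.1, -0.1]
opening: 1.002
grasp_force: 0.0
```

Call:
servo_tool(
  moves=[
    [[0,0,0],[0,0,0],-1],
    [[0,0,0],[0,0,0],-1],
    [[0,0,0],[0,0,0],-1],
    [[0,0,0],[0,0,0],-1],
    [[0,0,0],[0,0,0],-1],
    [[0,0,0],[0,0,0],-1],
    [[0,0,0],[0,0,0],-1],
    [[0,0,0],[0,0,0],-1],
    [[0,0,0],[0,0,0],-1],
    [[0,0,0],[0,0,0],-1],
  ],
)

```text
time: 27.48
position: [0.4841, 0.3681, 0.0872]
orientation: [[0.314, 0.949, 0.0], [0.949, -0.314, 0.0], [0.0, 0.0, -1.0]]
contact_force: [-0.5, -0.9, 6.5]
opening: 0.146
grasp_force: 59.3
```

```bash
python3 go.py 483.6 368 87 -18.2
```

```text
t 27.48 pos [484.1 368.1  87.2] th -18.32 tilt [0.01 0.01] F [-0.5 -0.9  6.5] open 0.146 gf 59.32583391666412
shift mm [-0.3 -0.5  0.2] wz -0.12 rows@35 1.0
```

Call:
servo_tool(
  moves=[
    [[0,0,-0.015],[0,0,0],-1],
    [[0,0,-0.025],[0,0,0],-1],
    [[0,0,-0.03],[0,0,0],-1],
    [[0,0,-0.03],[0,0,0],-1],
    [[0,0,-0.023],[0,0,0],-1],
    [[0,0,0],[0,0,-5.9],-1],
    [[0,0,0],[0,0,-5.9],-1],
    [[0,0,0],[0,0,-5.9],-1],
    [[0,0,0],[0,0,-5.8],-1],
    [[0,0,0],[0,0,0],-1],
  ],
)

```text
time: 28.32
position: [0.4841, 0.3678, 0.2107]
orientation: [[-0.095, 0.995, 0.0], [0.995, 0.095, 0.0], [0.0, 0.0, -1.0]]
contact_force: [-0.1, -0.7, -1.0]
opening: 0.141
grasp_force: 58.6
```

Call:
servo_tool(
  moves=[
    [[-0.0264,0.0155,0],[0,0,0],-1],
    [[-0.0264,0.0155,0],[0,0,0],-1],
    [[-0.0264,0.0155,0],[0,0,0],-1],
    [[-0.0264,0.0155,0],[0,0,0],-1],
    [[-0.0264,0.0155,0],[0,0,0],-1],
    [[-0.0264,0.0155,0],[0,0,0],-1],
    [[-0.0264,0.0155,0],[0,0,0],-1],
    [[-0.0264,0.0155,0],[0,0,0],-1],
    [[-0.0264,0.0155,0],[0,0,0],-1],
    [[0,0,0],[0,0,0],-1],
    [[0,0,0],[0,0,0],-1],
    [[0,0,0],[0,0,0],-1],
  ],
)

```text
time: 29.32
position: [0.6442, 0.1443, 0.2103]
orientation: [[-0.088, 0.996, -0.0], [0.996, 0.088, 0.001], [0.001, -0.0, -1.0]]
contact_force: [-0.8, -0.1, -1.1]
opening: 0.146
grasp_force: 58.7
```

Call:
servo_tool(
  moves=[
    [[0,0,0],[0,0,0],-1],
    [[0,0,0],[0,0,0],-1],
    [[0,0,0],[0,0,0],-1],
  ],
)

```text
time: 29.57
position: [0.6441, 0.1449, 0.2102]
orientation: [[-0.091, 0.996, 0.0], [0.996, 0.091, 0.0], [0.0, 0.0, -1.0]]
contact_force: [-0.1, -0.3, -1.3]
opening: 0.147
grasp_force: 58.7
```

```bash
python3 go.py 644.3 144 140 5.2; python3 - <<'E'
from h import *
s=readout.observe(); R=s['orientation']; f=grab_frame('wrist'); save(f,'w4'); np.savez('w4.npz',**f)
W=wcloud(f)*1000; ok=f['z_map']>0; z=W[...,2]; r=np.hypot(W[...,0],W[...,1])
m=ok&(abs(z-79)<6)&(r<66); print('plate tool',m.sum(),cv2.minAreaRect(W[m][:,:2].astype(np.float32)),np.median(z[m]))
H=s['position'][2]*1000-z
m=ok&(abs(H-33)<3.5)&(r<75); print('floor tool',m.sum(),cv2.minAreaRect(W[m][:,:2].astype(np.float32)) if m.any() else '')
E
```

```text
t 29.57 pos [644.1 144.9 210.2] th 5.22 tilt [0.   0.01] F [-0.1 -0.3 -1.3] open 0.147 gf 58.708868622779846
shift mm [-0.9  0.1 70.2] wz 0.02 rows@35 3.0
plate tool 18945 ((1.2053184509277344, -0.7285842895507812), (84.49993133544922, 84.15834045410156), 89.87957000732422) 77.75090839662316
floor tool 3979 ((41.01490020751953, 0.208831787109375), (38.76726531982422, 89.50779724121094), 0.04373279958963394)
```

View pics/w4.png

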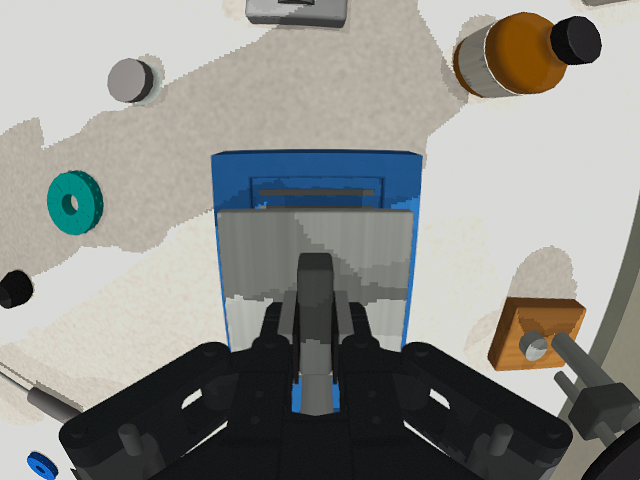

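The wrist view shows the plate level in the grip, spanning (218–412, 210) in front, with the opening's far edge at row 178. The plate needs only a sub-millimetre shift. I lower it in steps.

Call:
servo_tool(
  moves=[
    [[-0.0009,0.0006,0.02],[0,0,0],-1],
    [[0,0,0.02],[0,0,0],-1],
    [[0,0,0.02],[0,0,0],-1],
    [[0,0,0.01],[0,0,0],-1],
    [[0,0,0],[0,0,0],-1],
    [[0,0,0],[0,0,0],-1],
    [[0,0,0],[0,0,0],-1],
    [[0,0,0.005],[0,0,0],-1],
    [[0,0,0.005],[0,0,0],-1],
    [[0,0,0.005],[0,0,0],-1],
    [[0,0,0],[0,0,0],-1],
    [[0,0,0],[0,0,0],-1],
  ],
)

```text
time: 30.62
position: [0.645, 0.1431, 0.1246]
orientation: [[-0.09, 0.996, -0.001], [0.996, 0.09, -0.0], [-0.0, -0.001, -1.0]]
contact_force: [0.0, 0.4, -0.7]
opening: 0.151
grasp_force: 58.7
```

```bash
python3 go.py 644.3 144 119 5.2
```

```text
t 30.62 pos [645.  143.1 124.6] th 5.18 tilt [-0.04 -0.  ] F [ 0.   0.4 -0.7] open 0.151 gf 58.72949838638306
shift mm [ 1.  -0.6  5.6] wz -0.02 rows@35 1.0
```

Call:
servo_tool(
  moves=[
    [[0,0,0.003],[0,0,0],-1],
    [[0,0,0.003],[0,0,0],-1],
    [[0,0,0],[0,0,0],-1],
    [[0,0,0],[0,0,0],-1],
    [[0,0,0],[0,0,0],-1],
    [[0,0,0],[0,0,0],-1],
  ],
)

```text
time: 31.12
position: [0.6453, 0.1433, 0.1192]
orientation: [[-0.09, 0.996, 0.0], [0.996, 0.09, 0.0], [0.0, 0.0, -1.0]]
contact_force: [-0.4, -0.4, 5.3]
opening: 0.142
grasp_force: 59.5
```

```bash
python3 go.py 644.3 144 119 5.2
```

```text
t 31.12 pos [645.3 143.3 119.2] th 5.18 tilt [0.03 0.01] F [-0.4 -0.4  5.3] open 0.142 gf 59.49875593185425
shift mm [ 0.8 -0.9  0.2] wz -0.02 rows@35 1.0
```

Contact is at the expected seat height. I press gently, release and rise.

Call:
servo_tool(
  moves=[
    [[0,0,0.0015],[0,0,0],-1],
    [[0,0,0],[0,0,0],-1],
    [[0,0,0],[0,0,0],-1],
    [[0,0,0],[0,0,0],1],
    [[0,0,0],[0,0,0],1],
    [[0,0,0],[0,0,0],1],
    [[0,0,0],[0,0,0],1],
    [[0,0,0],[0,0,0],1],
    [[0,0,0],[0,0,0],1],
    [[0,0,0],[0,0,0],1],
    [[0,0,-0.01],[0,0,0],1],
    [[0,0,-0.03],[0,0,0],1],
  ],
)

```text
time: 32.12
position: [0.6434, 0.1425, 0.1546]
orientation: [[-0.091, 0.996, -0.006], [0.996, 0.091, -0.001], [-0.001, -0.006, -1.0]]
contact_force: [-0.9, 0.4, -0.1]
opening: 1.0
grasp_force: 0.0
```

Call:
servo_tool(
  moves=[
    [[0,0,-0.035],[0,0,0],1],
    [[0,0,-0.035],[0,0,0],1],
    [[0,0,-0.03],[0,0,0],1],
    [[0,0,0],[0,0,0],1],
    [[0,0,0],[0,0,0],1],
    [[0,0,0],[0,0,0],1],
    [[0,0,0],[0,0,0],1],
  ],
)

```text
time: 32.7
position: [0.6448, 0.1429, 0.2566]
orientation: [[-0.09, 0.996, -0.001], [0.996, 0.09, -0.0], [-0.0, -0.001, -1.0]]
contact_force: [-0.3, 0.3, 0.1]
opening: 0.999
grasp_force: 0.0
```

```bash
python3 go.py 424.6 -320.8 255 -84.73; python3 - <<'E'
from h import *
s=readout.observe(); R=s['orientation']; f=grab_frame('wrist'); save(f,'w5')
P=wcloud(f)*1000@R.T+s['position']*1000; ok=f['z_map']>0
g=f['color'].astype(int); grey=(abs(g[...,0]-g[...,2])<30)
a=np.radians(5.2); c=np.array([644.2,144.2]); d=P[...,:2]-c; lx=d[...,0]*np.cos(a)+d[...,1]*np.sin(a); ly=-d[...,0]*np.sin(a)+d[...,1]*np.cos(a)
m=ok&grey&(abs(lx)<41)&(abs(ly)<41)&(P[...,2]<50)
A=np.c_[lx[m],ly[m],np.ones(m.sum())]; k=np.linalg.lstsq(A,P[...,2][m],rcond=None)[0]; print('plate n',m.sum(),'tilt deg',np.degrees(k[:2]),'z',k[2])
b=ok&~grey&(abs(lx)<65)&(abs(lx)>48)&(abs(ly)<50); A=np.c_[lx[b],ly[b],np.ones(b.sum())]; k=np.linalg.lstsq(A,P[...,2][b],rcond=None)[0]; print('deck n',b.sum(),'tilt',np.degrees(k[:2]),'z',k[2])
m=ok&grey&(P[...,2]<50)&(P[...,2]>33)&(np.hypot(lx,ly)<62);print(cv2.minAreaRect(P[m][:,:2].astype(np.float32)))
E
```

```text
t 32.7 pos [644.8 142.9 256.6] th 5.18 tilt [-0.08 -0.02] F [-0.3  0.3  0.1] open 0.999 gf 0.0
shift mm [-441.9 -261.1    2.1] wz 89.91 rows@35 15.0
plate n 8799 tilt deg [-0.13776032  0.02683465] z 41.552331665755
deck n 4857 tilt [-0.12321492  0.02065818] z 41.520011951988685
((644.4994506835938, 143.422119140625), (86.09087371826172, 85.45763397216797), 5.000484466552734)
```

View pics/w5.png

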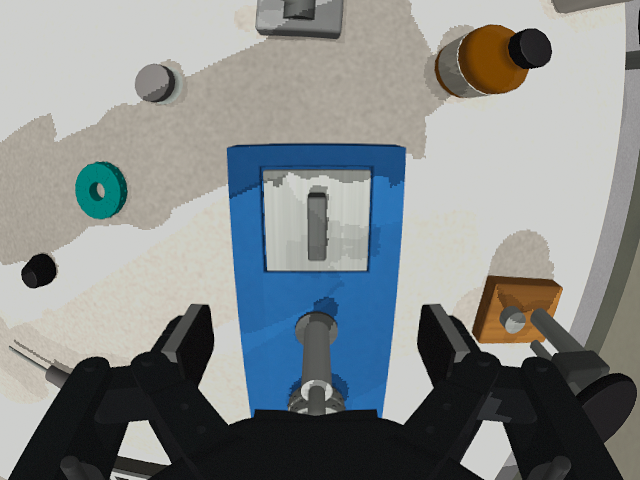

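The cover is in the opening at (317,220). Its surface matches the deck's height and tilt, so it is flush. Now for the frame.

Call:
servo_tool(
  moves=[
    [[-0.0295,-0.0174,0],[0,0,0],1],
    [[-0.0295,-0.0174,0],[0,0,0],1],
    [[-0.0295,-0.0174,0],[0,0,0],1],
    [[-0.0295,-0.0174,0],[0,0,0],1],
    [[-0.0295,-0.0174,0],[0,0,0],1],
    [[-0.0295,-0.0174,0],[0,0,0],1],
    [[-0.0295,-0.0174,0],[0,0,0],1],
    [[-0.0295,-0.0174,0],[0,0,0],1],
    [[-0.0295,-0.0174,0],[0,0,0],1],
    [[-0.0295,-0.0174,0],[0,0,0],1],
    [[-0.0295,-0.0174,0],[0,0,0],1],
    [[-0.0295,-0.0174,0],[0,0,0],1],
  ],
)

```text
time: 33.75
position: [0.4679, -0.2295, 0.2568]
orientation: [[-0.09, 0.996, -0.001], [0.996, 0.09, 0.001], [0.001, -0.001, -1.0]]
contact_force: [1.6, 0.6, -0.1]
opening: 1.002
grasp_force: 0.0
```

Call:
servo_tool(
  moves=[
    [[-0.0295,-0.0174,0],[0,0,0],1],
    [[-0.0295,-0.0174,0],[0,0,0],1],
    [[-0.0295,-0.0174,0],[0,0,0],1],
    [[0,0,0],[0,0,6.9],1],
    [[0,0,0],[0,0,6.9],1],
    [[0,0,0],[0,0,6.9],1],
    [[0,0,0],[0,0,6.9],1],
    [[0,0,0],[0,0,6.9],1],
    [[0,0,0],[0,0,6.9],1],
    [[0,0,0],[0,0,6.9],1],
    [[0,0,0],[0,0,6.9],1],
    [[0,0,0],[0,0,6.9],1],
  ],
)

```text
time: 34.75
position: [0.4249, -0.3209, 0.2566]
orientation: [[0.841, 0.541, -0.001], [0.541, -0.841, 0.001], [-0.0, -0.002, -1.0]]
contact_force: [-0.2, -0.2, 0.2]
opening: 1.001
grasp_force: 0.0
```

Call:
servo_tool(
  moves=[
    [[0,0,0],[0,0,6.9],1],
    [[0,0,0],[0,0,6.9],1],
    [[0,0,0],[0,0,6.9],1],
    [[0,0,0],[0,0,6.9],1],
    [[0,0,0],[0,0,0],1],
    [[0,0,0],[0,0,0],1],
    [[0,0,0],[0,0,0],1],
    [[0,0,0],[0,0,0],1],
    [[0,0,0],[0,0,0],1],
    [[0,0,0],[0,0,0],1],
  ],
)

```text
time: 35.58
position: [0.4251, -0.3212, 0.2574]
orientation: [[0.995, 0.097, -0.0], [0.097, -0.995, 0.0], [-0.0, -0.0, -1.0]]
contact_force: [-0.2, -0.0, -1.2]
opening: 1.002
grasp_force: 0.0
```

```bash
python3 go.py 424.6 -320.8 89 -84.73; python3 - <<'E'
from h import *
s=readout.observe(); R=s['orientation']; f=grab_frame('wrist'); save(f,'w6')
P=wcloud(f)*1000@R.T+s['position']*1000; ok=f['z_map']>0
m=ok&(abs(P[...,2]-41)<8)&(np.hypot(P[...,0]-424,P[...,1]+320)<60); print('bar',m.sum(),cv2.minAreaRect(P[m][:,:2].astype(np.float32)),np.median(P[m],0))
E
```

```text
t 35.58 pos [ 425.1 -321.2  257.4] th -84.46 tilt [-0.    0.01] F [-0.2 -0.  -1.2] open 1.002 gf 0.0
shift mm [ -0.5  -0.4 168.4] wz 0.27 rows@35 5.0
bar 1482 ((423.4789123535156, -320.6041564941406), (69.5771713256836, 13.70376205444336), 5.278584957122803) [ 426.27942612 -320.23148886   43.48405958]
```

Call:
servo_tool(
  moves=[
    [[-0.0005,-0.0004,0.03],[0,0,0.25],1],
    [[0,0,0.035],[0,0,0],1],
    [[0,0,0.035],[0,0,0],1],
    [[0,0,0.03],[0,0,0],1],
    [[0,0,0.02],[0,0,0],1],
    [[0,0,0.012],[0,0,0],1],
    [[0,0,0.005],[0,0,0],1],
    [[0,0,0],[0,0,0],1],
    [[0,0,0],[0,0,0],1],
    [[0,0,0],[0,0,0],1],
    [[0,0,0],[0,0,0],1],
  ],
)

```text
time: 36.55
position: [0.4252, -0.3212, 0.0916]
orientation: [[0.996, 0.091, 0.002], [0.091, -0.996, -0.001], [0.002, 0.001, -1.0]]
contact_force: [1.1, -0.2, 0.4]
opening: 1.001
grasp_force: 0.0
```

```bash
python3 go.py 424.6 -320.8 89 -84.73
```

```text
t 36.55 pos [ 425.2 -321.2   91.6] th -84.77 tilt [ 0.09 -0.06] F [ 1.1 -0.2  0.4] open 1.001 gf 0.0
shift mm [-0.5 -0.4  2.6] wz -0.04 rows@35 1.0
```

Call:
servo_tool(
  moves=[
    [[-0.0005,-0.0004,0.002],[0,0,0],1],
    [[0,0,0],[0,0,0],1],
    [[0,0,0],[0,0,0],1],
    [[0,0,0],[0,0,0],-1],
    [[0,0,0],[0,0,0],-1],
    [[0,0,0],[0,0,0],-1],
    [[0,0,0],[0,0,0],-1],
    [[0,0,0],[0,0,0],-1],
    [[0,0,0],[0,0,0],-1],
    [[0,0,0],[0,0,0],-1],
    [[0,0,0],[0,0,0],-1],
    [[0,0,0],[0,0,0],-1],
  ],
)

```text
time: 37.55
position: [0.4242, -0.3204, 0.0886]
orientation: [[0.996, 0.091, 0.0], [0.091, -0.996, -0.0], [0.0, 0.0, -1.0]]
contact_force: [-0.2, 0.9, 5.8]
opening: 0.153
grasp_force: 59.2
```

```bash
python3 go.py 424.6 -320.8 89 -84.73
```

```text
t 37.55 pos [ 424.2 -320.4   88.6] th -84.77 tilt [ 0.01 -0.  ] F [-0.2  0.9  5.8] open 0.153 gf 59.19732213020325
shift mm [ 0.4  0.4 -0.4] wz -0.04 rows@35 1.0
```

Call:
servo_tool(
  moves=[
    [[0,0,-0.015],[0,0,0],-1],
    [[0,0,-0.025],[0,0,0],-1],
    [[0,0,-0.03],[0,0,0],-1],
    [[0,0,-0.03],[0,0,0],-1],
    [[0,0,-0.03],[0,0,0],-1],
    [[0,0,-0.03],[0,0,0],-1],
    [[0,0,-0.026],[0,0,0],-1],
    [[0,0,0],[0,0,0],-1],
    [[0,0,0],[0,0,-6.93],-1],
    [[0,0,0],[0,0,-6.93],-1],
    [[0,0,0],[0,0,-6.93],-1],
    [[0,0,0],[0,0,-6.93],-1],
  ],
)

```text
time: 38.55
position: [0.4239, -0.3203, 0.2739]
orientation: [[0.836, 0.549, -0.001], [0.549, -0.836, 0.0], [-0.0, -0.001, -1.0]]
contact_force: [0.3, 0.3, -0.9]
opening: 0.152
grasp_force: 58.6
```

Call:
servo_tool(
  moves=[
    [[0,0,0],[0,0,-6.93],-1],
    [[0,0,0],[0,0,-6.93],-1],
    [[0,0,0],[0,0,-6.93],-1],
    [[0,0,0],[0,0,-6.93],-1],
    [[0,0,0],[0,0,-6.93],-1],
    [[0,0,0],[0,0,-6.93],-1],
    [[0,0,0],[0,0,-6.93],-1],
    [[0,0,0],[0,0,-6.93],-1],
    [[0,0,0],[0,0,-6.93],-1],
    [[0,0,0],[0,0,0],-1],
  ],
)

```text
time: 39.38
position: [0.4238, -0.3203, 0.2738]
orientation: [[-0.099, 0.995, -0.001], [0.995, 0.099, 0.001], [0.001, -0.001, -1.0]]
contact_force: [-0.1, 1.0, -1.4]
opening: 0.154
grasp_force: 58.6
```

Call:
servo_tool(
  moves=[
    [[0.0215,0.0218,0],[0,0,0],-1],
    [[0.0215,0.0218,0],[0,0,0],-1],
    [[0.0215,0.0218,0],[0,0,0],-1],
    [[0.0215,0.0218,0],[0,0,0],-1],
    [[0.0215,0.0218,0],[0,0,0],-1],
    [[0.0215,0.0218,0],[0,0,0],-1],
    [[0.0215,0.0218,0],[0,0,0],-1],
    [[0.0215,0.0218,0],[0,0,0],-1],
    [[0.0215,0.0218,0],[0,0,0],-1],
    [[0.0215,0.0218,0],[0,0,0],-1],
    [[0.0215,0.0218,0],[0,0,0],-1],
    [[0.0213,0.0218,0],[0,0,0],-1],
  ],
)

```text
time: 40.38
position: [0.6613, -0.0382, 0.2737]
orientation: [[-0.088, 0.996, -0.001], [0.996, 0.088, -0.0], [0.0, -0.001, -1.0]]
contact_force: [0.3, -0.1, -1.5]
opening: 0.152
grasp_force: 58.7
```

Call:
servo_tool(
  moves=[
    [[0,0,0],[0,0,0],-1],
    [[0,0,0],[0,0,0],-1],
    [[0,0,0],[0,0,0],-1],
    [[0,0,0],[0,0,0],-1],
    [[0,0,0],[0,0,0],-1],
    [[0,0,0],[0,0,0],-1],
  ],
)

```text
time: 40.88
position: [0.6604, -0.0405, 0.2745]
orientation: [[-0.091, 0.996, 0.0], [0.996, 0.091, -0.0], [-0.0, -0.0, -1.0]]
contact_force: [0.1, -0.9, -1.9]
opening: 0.149
grasp_force: 58.9
```

```bash
python3 go.py 661 -39.6 250 5.28; python3 - <<'E'
from h import *
f=grab_frame('wrist'); save(f,'w7'); s=readout.observe()
W=wcloud(f)*1000; ok=f['z_map']>0; z=W[...,2]
m=ok&(abs(z-79)<5)&(abs(W[...,0])<120)&(abs(W[...,1])<35)&(f['color'].min(-1)>90); print('frame tool',m.sum(),cv2.minAreaRect(W[m][:,:2].astype(np.float32)),np.median(z[m]))
A=np.c_[W[m][:,:2],np.ones(m.sum())]; print('tilt',np.degrees(np.linalg.lstsq(A,z[m],rcond=None)[0][:2]))
E
```

```text
t 40.88 pos [660.4 -40.5 274.5] th 5.2 tilt [ 0.   -0.02] F [ 0.1 -0.9 -1.9] open 0.149 gf 58.906188011169434
shift mm [ 0.8  0.7 24.5] wz -0.08 rows@35 1.0
frame tool 24377 ((18.23157501220703, -0.6193389892578125), (175.47979736328125, 56.64870834350586), 0.03178071603178978) 77.17041715878892
tilt [0.01418434 0.11371777]
```

View pics/w7.png

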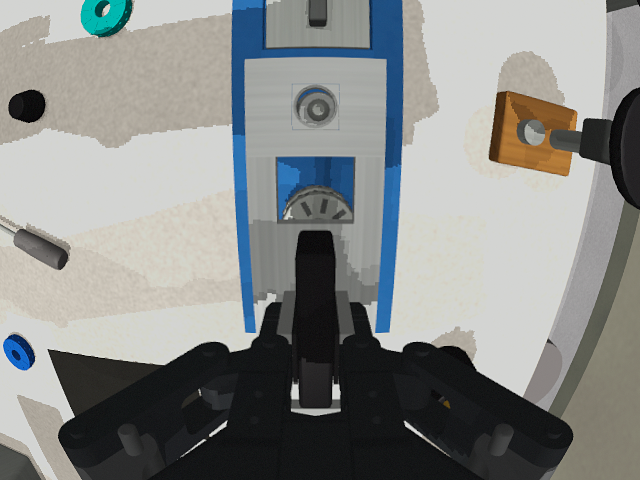

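The frame is square in the grip, and the far peg shows centred in its hole at (317,105). After a fine correction I lower.

Call:
servo_tool(
  moves=[
    [[0.0007,0.0007,0.01],[0,0,0],-1],
    [[0,0,0.01],[0,0,0],-1],
    [[0,0,0.004],[0,0,0],-1],
    [[0,0,0],[0,0,0],-1],
    [[0,0,0],[0,0,0],-1],
    [[0,0,0],[0,0,0],-1],
    [[0,0,0],[0,0,0],-1],
    [[0,0,0],[0,0,0],-1],
  ],
)

```text
time: 41.6
position: [0.6615, -0.0387, 0.2508]
orientation: [[-0.093, 0.996, 0.001], [0.996, 0.093, 0.0], [-0.0, 0.001, -1.0]]
contact_force: [-0.8, -0.0, -1.4]
opening: 0.153
grasp_force: 59.0
```

```bash
python3 go.py 661 -39.6 240 5.28
```

```text
t 41.6 pos [661.5 -38.7 250.8] th 5.32 tilt [0.03 0.  ] F [-0.8 -0.  -1.4] open 0.153 gf 58.9634245634079
shift mm [-0.9 -0.6 10.8] wz 0.04 rows@35 1.0
```

Call:
servo_tool(
  moves=[
    [[-0.0005,-0.0003,0.004],[0,0,0],-1],
    [[0,0,0.004],[0,0,0],-1],
    [[0,0,0.003],[0,0,0],-1],
    [[0,0,0],[0,0,0],-1],
    [[0,0,0],[0,0,0],-1],
    [[0,0,0],[0,0,0],-1],
    [[0,0,0],[0,0,0],-1],
    [[0,0,0],[0,0,0],-1],
  ],
)

```text
time: 42.27
position: [0.6611, -0.0392, 0.2396]
orientation: [[-0.093, 0.996, 0.0], [0.996, 0.093, 0.0], [0.0, 0.0, -1.0]]
contact_force: [1.3, 0.2, -1.2]
opening: 0.154
grasp_force: 59.0
```

```bash
python3 go.py 661 -39.6 230 5.28
```

```text
t 42.27 pos [661.1 -39.2 239.6] th 5.32 tilt [0.02 0.  ] F [ 1.3  0.2 -1.2] open 0.154 gf 58.96322250366211
shift mm [-0.4 -0.2  9.6] wz 0.04 rows@35 1.0
```

Call:
servo_tool(
  moves=[
    [[-0.0003,-0.0001,0.005],[0,0,0],-1],
    [[0,0,0.005],[0,0,0],-1],
    [[0,0,0.004],[0,0,0],-1],
    [[0,0,0],[0,0,0],-1],
    [[0,0,0],[0,0,0],-1],
    [[0,0,0],[0,0,0],-1],
    [[0,0,0],[0,0,0],-1],
  ],
)

```text
time: 42.85
position: [0.6611, -0.0395, 0.2256]
orientation: [[-0.093, 0.996, 0.0], [0.996, 0.093, 0.0], [0.0, 0.0, -1.0]]
contact_force: [1.2, 0.6, -2.0]
opening: 0.15
grasp_force: 59.0
```

```bash
python3 go.py 661 -39.6 212 5.28
```

```text
t 42.85 pos [661.1 -39.5 225.6] th 5.32 tilt [0.02 0.01] F [ 1.2  0.6 -2. ] open 0.15 gf 58.9638090133667
shift mm [-0.1 -0.1 13.6] wz 0.04 rows@35 1.0
```

Both pegs are in with no contact force. I lower to the shoulders.

Call:
servo_tool(
  moves=[
    [[0,0,0.005],[0,0,0],-1],
    [[0,0,0.005],[0,0,0],-1],
    [[0,0,0.003],[0,0,0],-1],
    [[0,0,0],[0,0,0],-1],
    [[0,0,0],[0,0,0],-1],
    [[0,0,0.001],[0,0,0],-1],
    [[0,0,0],[0,0,0],-1],
    [[0,0,0],[0,0,0],-1],
    [[0,0,0],[0,0,0],-1],
  ],
)

```text
time: 43.6
position: [0.661, -0.0395, 0.2116]
orientation: [[-0.093, 0.996, 0.0], [0.996, 0.093, 0.0], [0.0, 0.0, -1.0]]
contact_force: [-1.6, -0.3, 4.7]
opening: 0.151
grasp_force: 59.6
```

```bash
python3 go.py 661 -39.6 212 5.28
```

```text
t 43.6 pos [661.  -39.5 211.6] th 5.32 tilt [0.01 0.  ] F [-1.6 -0.3  4.7] open 0.151 gf 59.61992025375366
shift mm [-0.1 -0.1 -0.4] wz 0.04 rows@35 1.0
```

Call:
servo_tool(
  moves=[
    [[0,0,0],[0,0,0],1],
    [[0,0,0],[0,0,0],1],
    [[0,0,0],[0,0,0],1],
    [[0,0,0],[0,0,0],1],
    [[0,0,0],[0,0,0],1],
    [[0,0,0],[0,0,0],1],
    [[0,0,0],[0,0,0],1],
    [[0,0,-0.01],[0,0,0],1],
    [[0,0,-0.025],[0,0,0],1],
    [[0,0,-0.025],[0,0,0],1],
    [[0,0,0],[0,0,0],1],
    [[0,0,0],[0,0,0],1],
  ],
)

```text
time: 44.6
position: [0.6617, -0.0395, 0.2737]
orientation: [[-0.093, 0.996, 0.003], [0.996, 0.093, -0.0], [-0.0, 0.003, -1.0]]
contact_force: [-0.1, -0.0, -0.1]
opening: 0.999
grasp_force: 0.0
```

Call:
servo_tool(
  moves=[
    [[0.031,-0.0081,0],[0,0,0.4],1],
    [[0.031,-0.0081,0],[0,0,0.4],1],
    [[0.031,-0.0081,0],[0,0,0.4],0],
    [[0.031,-0.0081,0],[0,0,0.4],-1],
    [[0.031,-0.0081,0],[0,0,0.4],-1],
    [[0.031,-0.0081,0],[0,0,0.4],-1],
    [[0.031,-0.0081,0],[0,0,0.4],-1],
    [[0.031,-0.0081,0],[0,0,0.4],-1],
    [[0.031,-0.0081,0],[0,0,0.4],-1],
    [[0.031,-0.0081,0],[0,0,0.4],-1],
    [[0.031,-0.0081,0],[0,0,0.4],-1],
    [[0.031,-0.0081,0],[0,0,0.4],-1],
  ],
)

```text
time: 45.6
position: [0.5429, 0.3277, 0.271]
orientation: [[-0.009, 1.0, -0.001], [1.0, 0.009, -0.001], [-0.001, -0.001, -1.0]]
contact_force: [-0.4, 1.0, -0.2]
opening: -0.0
grasp_force: 0.0
```

Call:
servo_tool(
  moves=[
    [[0,0,0],[0,0,0],-1],
    [[0,0,0],[0,0,0],-1],
    [[0,0,0],[0,0,0],-1],
    [[0,0,0],[0,0,0],-1],
  ],
)

```text
time: 45.93
position: [0.5442, 0.3252, 0.2711]
orientation: [[-0.008, 1.0, -0.0], [1.0, 0.008, -0.001], [-0.001, -0.0, -1.0]]
contact_force: [-0.3, -0.2, -0.1]
opening: 0.001
grasp_force: 0.0
```

```bash
python3 go.py 530 321.6 158 0.5; python3 - <<'E'
from h import *
for n in ('scene','top'):
    f=grab_frame(n); save(f,n+'4'); np.savez(n+'4.npz',**f)
    W=cloud(f)*1000; v=f['color'].max(-1); ok=f['z_map']>0
    m=ok&(W[...,2]>116)&(W[...,2]<142)&(np.hypot(W[...,0]-661,W[...,1]+39.5)<112)&(v>100)
    A=np.c_[W[m][:,:2]-[661,-39.5],np.ones(m.sum())]; k=np.linalg.lstsq(A,W[...,2][m],rcond=None)[0]
    print(n,'frame top z',k[2],'tilt',np.degrees(k[:2]),cv2.minAreaRect(W[m][:,:2].astype(np.float32)))
    m=ok&(W[...,2]>32)&(W[...,2]<50)&(abs(W[...,0]-644)<40)&(abs(W[...,1]-144)<40); print('cover z',np.median(W[m],0))
    m=ok&(W[...,2]>75)&(W[...,2]<115)&(abs(W[...,0]-600)<80)&(abs(W[...,1]-321)<30)&(v<70); print('ball',m.sum(),np.median(W[m],0),cv2.minAreaRect(W[m][:,:2].astype(np.float32)) if m.any() else '')
E
```

```text
t 45.93 pos [544.2 325.2 271.1] th 0.44 tilt [-0.02 -0.05] F [-0.3 -0.2 -0.1] open 0.001 gf 0.0
shift mm [ -3.4 -14.2 113.1] wz -0.06 rows@35 4.0
scene frame top z 133.6640566261814 tilt [-0.00236003 -0.01069847] ((660.0552978515625, -39.15315246582031), (56.30058670043945, 211.6798858642578), 5.313109874725342)
cover z [647.41907142 148.16924669  40.89756032]
ball 254 [580.19344944 322.62105282 103.30059355] ((579.2615356445312, 321.8870544433594), (22.142574310302734, 23.665645599365234), 65.69432830810547)
top frame top z 131.41656566820103 tilt [-0.19643313  0.0608569 ] ((660.0509033203125, -39.848854064941406), (58.562435150146484, 210.29222106933594), 5.621045112609863)
cover z [644.68620858 130.00769775  38.66356698]
ball 0 [nan nan nan]
  return _methods._mean(a, axis=axis, dtype=dtype,
  ret = um.true_divide(
```

View pics/scene4.png

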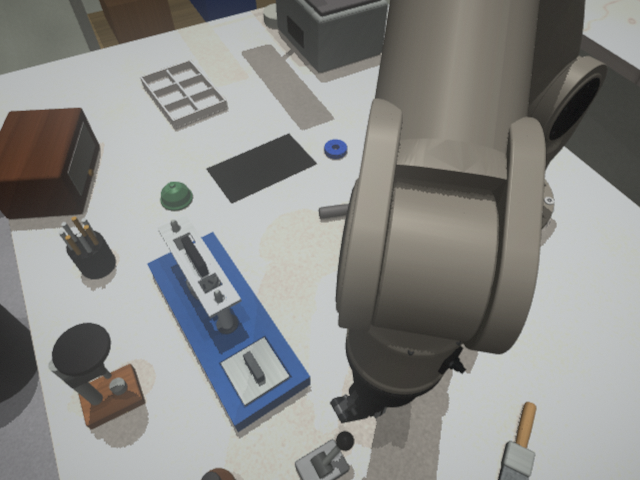

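The frame is home and level, with its top at the same height as at the start, and the cover at (257,370) is flush. The lever ball is at (345,441), still leaning -x. I back off, lower beside the ball and push along +x.

Call:
servo_tool(
  moves=[
    [[-0.0034,-0.017,0],[0,0,0],-1],
    [[0,0,0.03],[0,0,0],-1],
    [[0,0,0.03],[0,0,0],-1],
    [[0,0,0.03],[0,0,0],-1],
    [[0,0,0.023],[0,0,0],-1],
    [[0,0,0],[0,0,0],-1],
    [[0,0,0],[0,0,0],-1],
    [[0,0,0],[0,0,0],-1],
    [[0,0.01,0],[0,0,0],-1],
    [[0,0.01,0],[0,0,0],-1],
    [[0,0.01,0],[0,0,0],-1],
    [[0,0.01,0],[0,0,0],-1],
  ],
)

```text
time: 47.03
position: [0.568, 0.3239, 0.16]
orientation: [[-0.009, 1.0, 0.001], [1.0, 0.009, 0.001], [0.001, 0.001, -1.0]]
contact_force: [-1.1, 0.7, 1.3]
opening: -0.001
grasp_force: 0.8
```

```bash
python3 go.py 625 321.6 158 0.5
```

```text
t 47.03 pos [568.  323.9 160. ] th 0.52 tilt [0.06 0.06] F [-1.1  0.7  1.3] open -0.001 gf 0.7933196984231472
shift mm [-2.8 56.9  2.1] wz 0.02 rows@35 2.0
```

Call:
servo_tool(
  moves=[
    [[-0.001,0.008,0],[0,0,0],-1],
    [[0,0.008,0],[0,0,0],-1],
    [[0,0.008,0],[0,0,0],-1],
    [[0,0.008,0],[0,0,0],-1],
    [[0,0.008,0],[0,0,0],-1],
    [[0,0.006,0],[0,0,0],-1],
    [[0,0.004,0],[0,0,0],-1],
    [[0,0,0],[0,0,0],-1],
    [[0,0,0],[0,0,0],-1],
    [[0,0,0],[0,0,0],-1],
  ],
)

```text
time: 47.87
position: [0.6165, 0.3229, 0.1585]
orientation: [[-0.009, 1.0, -0.0], [1.0, 0.009, 0.0], [0.0, -0.0, -1.0]]
contact_force: [-0.8, -0.8, 0.7]
opening: -0.003
grasp_force: 0.0
```

```bash
python3 go.py 625 321.6 158 0.5
```

```text
t 47.87 pos [616.5 322.9 158.5] th 0.53 tilt [-0.    0.01] F [-0.8 -0.8  0.7] open -0.003 gf 0.0
shift mm [-1.4  8.5  0.5] wz 0.03 rows@35 1.0
```

Call:
servo_tool(
  moves=[
    [[0,0.004,0],[0,0,0],-1],
    [[0,0.004,0],[0,0,0],-1],
    [[0,0.002,0],[0,0,0],-1],
    [[0,0,0],[0,0,0],-1],
    [[0,0,0],[0,0,0],-1],
    [[0,0,0],[0,0,0],-1],
  ],
)

```text
time: 48.37
position: [0.6268, 0.3229, 0.1584]
orientation: [[-0.009, 1.0, 0.0], [1.0, 0.009, 0.0], [0.0, 0.0, -1.0]]
contact_force: [-0.0, 0.1, 0.2]
opening: 0.0
grasp_force: 0.0
```

```bash
python3 go.py 630 321.6 158 0.5
```

```text
t 48.37 pos [626.8 322.9 158.4] th 0.52 tilt [0.   0.01] F [-0.   0.1  0.2] open 0.0 gf 0.0
shift mm [-1.3  3.2  0.4] wz 0.02 rows@35 1.0
```

Call:
servo_tool(
  moves=[
    [[0,0.003,0],[0,0,0],-1],
    [[0,0,0],[0,0,0],-1],
    [[0,0,0],[0,0,0],-1],
    [[0,0,0],[0,0,0],-1],
  ],
)

```text
time: 48.7
position: [0.629, 0.3231, 0.1583]
orientation: [[-0.01, 1.0, -0.002], [1.0, 0.01, -0.0], [-0.0, -0.002, -1.0]]
contact_force: [-5.8, -0.4, 1.6]
opening: 0.002
grasp_force: 3.0
```

Call:
servo_tool(
  moves=[
    [[0,0.002,0],[0,0,0],-1],
    [[0,0,0],[0,0,0],-1],
    [[0,0,0],[0,0,0],-1],
    [[0,0,0],[0,0,0],-1],
  ],
)

```text
time: 49.03
position: [0.6297, 0.3232, 0.1581]
orientation: [[-0.01, 1.0, -0.004], [1.0, 0.01, -0.001], [-0.001, -0.004, -1.0]]
contact_force: [-14.9, -2.5, 7.1]
opening: -0.001
grasp_force: 7.9
```

```bash
python3 - <<'E'
from h import *
for n in ('scene','top'):
    f=grab_frame(n); save(f,n+'5')
    W=cloud(f)*1000; v=f['color'].max(-1); ok=f['z_map']>0
    m=ok&(W[...,2]>75)&(W[...,2]<115)&(abs(W[...,0]-650)<50)&(abs(W[...,1]-321)<30)&(v<70); print(n,'ball',m.sum(),np.median(W[m],0),cv2.minAreaRect(W[m][:,:2].astype(np.float32)) if m.any() else '')
f=grab_frame('wrist'); save(f,'w8')
a=cv2.imread('pics/scene5.png')[380:480,240:420]; b=cv2.imread('pics/w8.png')
cv2.imwrite('pics/c8.png',np.vstack([cv2.resize(a,(540,300)),cv2.resize(b[150:450,180:480],(540,300))]))
E
```

```text
scene ball 42 [655.08552835 332.81338139  99.44274886] ((655.6688842773438, 333.15435791015625), (4.881882667541504, 18.2230224609375), 78.55286407470703)
top ball 0 [nan nan nan]
  return _methods._mean(a, axis=axis, dtype=dtype,
  ret = um.true_divide(
```

View pics/c8.png

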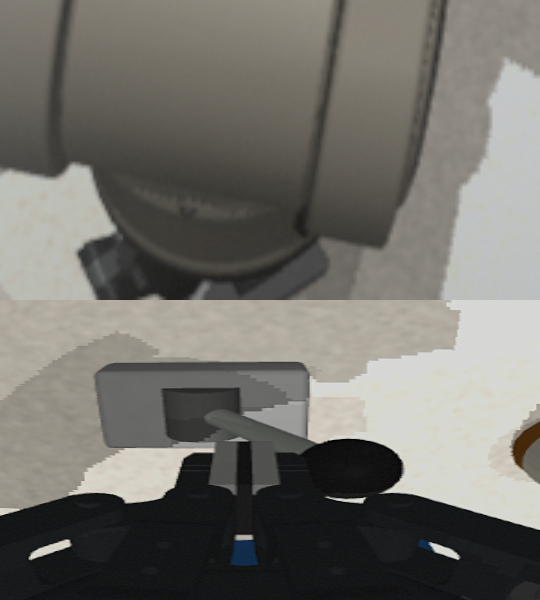

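The lower crop shows the lever thrown over to +x with its ball at the right of the finger. The 15 N rise means it is at its stop. I back off, rise, and check the whole scene.

Call:
servo_tool(
  moves=[
    [[0,-0.005,0],[0,0,0],-1],
    [[0,-0.015,0],[0,0,0],-1],
    [[0,-0.02,0],[0,0,0],-1],
    [[0,0,-0.03],[0,0,0],-1],
    [[0,0,-0.035],[0,0,0],-1],
    [[0,0,-0.035],[0,0,0],-1],
    [[0.0,-0.035,0],[0,0,0],-1],
    [[0.0,-0.035,0],[0,0,0],-1],
    [[0.02,-0.03,0],[0,0,0],-1],
    [[0.03,-0.02,0],[0,0,0],-1],
    [[0,0,0],[0,0,0],-1],
    [[0,0,0],[0,0,0],-1],
  ],
)

```text
time: 50.18
position: [0.47, 0.3733, 0.2591]
orientation: [[-0.013, 1.0, 0.001], [1.0, 0.013, 0.001], [0.001, 0.001, -1.0]]
contact_force: [0.6, -0.5, 0.3]
opening: 0.002
grasp_force: 0.0
```

```bash
python3 - <<'E'
from h import *
s=readout.observe(); print(s['time'],s['position'],s['contact_force'])
for n in ('scene','top'):
    f=grab_frame(n); save(f,n+'6'); np.savez(n+'6.npz',**f)
    W=cloud(f)*1000; v=f['color'].max(-1); ok=f['z_map']>0
    m=ok&(W[...,2]>75)&(W[...,2]<115)&(abs(W[...,0]-630)<85)&(abs(W[...,1]-321)<30)&(v<90)
    if m.any(): print(n,'ball',m.sum(),np.median(W[m],0),cv2.minAreaRect(W[m][:,:2].astype(np.float32)))
    m=ok&(W[...,2]>116)&(W[...,2]<142)&(np.hypot(W[...,0]-661,W[...,1]+39.5)<112)&(v>100)
    print(n,'frame top z',np.median(W[m][:,2]),cv2.minAreaRect(W[m][:,:2].astype(np.float32)))
    m=ok&(W[...,2]>60)&(W[...,2]<100)&(np.hypot(W[...,0]-661,W[...,1]+39.5)<32);print('stack top',m.sum(),np.percentile(W[m][:,2],[20,50,80]))
E
python3 -c "
import cv2,numpy as np
a=cv2.imread('pics/top6.png')[90:270,100:420];b=cv2.imread('pics/scene6.png')[200:480,120:440]
cv2.imwrite('pics/c9.png',np.vstack([cv2.resize(a,(480,270)),cv2.resize(b,(480,325))]))"
```

```text
50.1833 [0.46997021 0.37329413 0.259088  ] [ 0.5869977  -0.45391019  0.33355835]
scene ball 303 [653.38904113 324.46696235 102.11830556] ((652.9647216796875, 323.1174011230469), (24.892898559570312, 24.972415924072266), 45.249229431152344)
scene frame top z 133.75217143785417 ((659.9835815429688, -38.95854187011719), (56.34633255004883, 212.76773071289062), 5.302792549133301)
stack top 275 [74.32320814 79.80979636 81.34748434]
top ball 129 [649.39455036 318.63936952  99.44844191] ((652.7647094726562, 320.2577819824219), (20.065099716186523, 23.91713523864746), 78.37279510498047)
top frame top z 131.49166312562681 ((660.4111938476562, -39.594322204589844), (58.741397857666016, 210.07594299316406), 5.01291561126709)
stack top 223 [67.67362712 76.75540953 79.17862977]
```

View pics/c9.png

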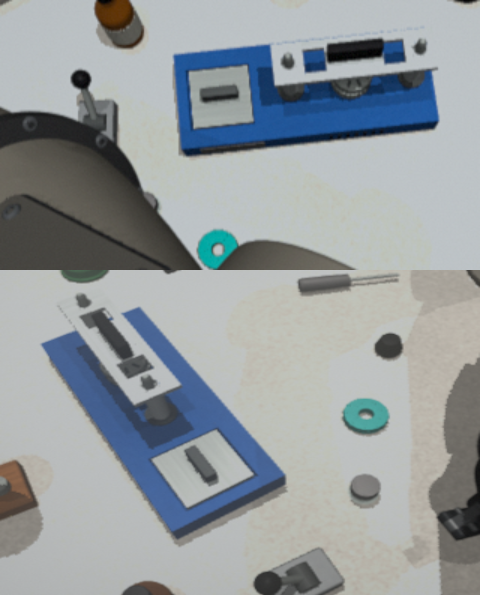

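The final view shows the frame home on both pegs, the basket stack under it with its top near 80 mm, the cover flush, and the lever at its stop (ball at x = 653 mm, expected 653).

```bash
python3 -c "
from bench import job
print(job.hand_in())"
```

```text
the job is handed in; nothing more can be done
None
```

I stacked both baskets found in the scene on the spindle, set the cover flush in its opening, hung the guard frame back home on both pegs, then threw the switch lever to its stop. I handed the job in at about 50 s on the robot's clock; the hand-in returned no verdict.

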